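Tip the lost eraser and sharpener out of the tall brush tin into the pigment chest

ROBOT

A 7-joint arm with a two-finger parallel gripper is mounted at the origin on a cart in front of the work surface, level with it; the furniture and walls round the work are solid. World frame = base frame: x ahead of the robot, y to its left, z up, the work surface at z = 0. Lengths are in m, angles in rad, forces in N, time in s.
With the tool pointing down it reaches from about 0.425 to 0.925 m from the base axis. Payload 6.8 kg.
Tool frame: the origin (TCP) lies midway between the tips of the shut fingers; the grasp point (between the pads) lies 19 mm behind it; z points along the fingers, y is the line along which they close (so a half turn about z gives the same grasp; the last joint's range is limited). The gripper opens to 88 mm and grips with 3 to 60 N. Pads are 20 mm wide; open, the fingers measure 115 mm over their backs; the gripper's body (75 mm by 178 mm) begins 61 mm behind the grasp point.
Start: joints at [1.102, 0.477, 0.022, 1.555, -0.011, 1.109, -0.083], TCP at [0.238, -0.632, 0.194] pointing down, gripper open.
Joint ranges: [-2.96, 2.96], [-0.34, 2.1], [-1.41, 1.46], [0.24, 2.44], [-1.37, 4.51], [0.17, 1.92], [-2.96, 2.96]. Speed limits (rad/s): [2.39, 2.39, 3.14, 3.14, 3.14, 3.14, 3.14].

INTERFACE

Orientations are given as a unit quaternion [w, x, y, z].
In Python, from rig import robot gives the robot as it stands. The module is installed in compiled form; this text tells all that it offers.
- The arm moves only by the tool arm_command, never from a script. Its argument "deltas" is a list of rows, each an object of numbers: "dx", "dy", "dz": the shift along the world's x, y, z as a fraction of full scale; "spin": the turn about the world's z as a fraction of full scale; "claw": the opening, from 0 (shut) to 1 (fully open). In form: [{"dx": .., "dy": .., "dz": .., "spin": .., "claw": ..}, ...]. A call has 1 to 10 rows; each row shifts and turns the commanded pose from where the row before left it; what a row does not reach is not made up. Full scale, the value 1, is 7.5 cm for a shift and pi rad for a turn. A row lasts 1/8 s, in which the tool goes at most 62.5 mm and 10.7 degrees, less where a joint would pass 70% of its speed; a pose out of reach is approached as far as the arm can. A call with a number of a shift or a turn outside -1 to 1 is refused whole. A call with a gripper value outside its range is refused whole. The fingers move at their own pace and stop on an object; "newtons" is the grip in N (left out, the last holds). Time passes only in rows, so rows that do not move let the fingers close. It gives the time, the measured TCP pose, the force, the opening and the grip force at its end, in the units of the state.
- robot.get_obs(): the state, without advancing time (a new reading comes with each control period).
- robot.get_image(name): name is "scene" or "top"; returns a dict with "pixels" (480x640x3 uint8, red, green, blue), "fx", "fy", "cx", "cy" (pixels), "rvec" (rotation vector, rad) and "tvec" (3), from world to camera coordinates, as OpenCV has them. Camera axes: x right, y down, z forward; pixel columns grow to the right and rows downward; lengths in m; the calibration is good to about 2 mm. A picture is of the moment at which its call begins. There is no depth.
- robot.job_done(): hands the job in; it is judged then, once.
The state is a dict: "time": time; "qpos": joint angles; "qvel": joint speeds; "effort": joint torques, N m; "tcp_pos": TCP position; "orientation": TCP orientation; "force": force on the tool from outside, world axes, zero at the start; "ft_torque": the same for the moment, N m; "finger_gap": finger opening in m; "grasp_force": force on a finger pad.
Only numpy, scipy, OpenCV 4.12 (cv2) and the standard library are available. Lean on these libraries where they do the work, as an engineer would, in place of code of your own. Each camera call takes 0.05 s, during which the arm holds its last target. There are 200 camera calls.

TASK

The eraser and the sharpener have dropped to the bottom of the tall green brush tin, too deep to reach: lift the tin and lean it with its foot on the table and its mouth over the open top drawer of the little wooden chest, let go, then take it again in its lower half and finish the tip so that both slide out into the drawer. Then lay the empty tin on its side on the table, clear of the chest, and push the drawer fully shut. Leave the water glass and the wooden type block as they are.

Things in the scene. Friction and masses are not known exactly. Their poses are not given: they have to be found in the camera images.
- tin: tall square brush tin, enamelled green with a paper band round its middle, open at the top: 44 x 44 mm outside, 220 mm tall, walls and bottom 3 mm, about 0.2 kg. It starts upright on the table. Origin: centre of its foot (underside); z points along the tin from the foot to the mouth, x and y are square to its sides
- tin_mouth (a point): centre of the tin's mouth, level with its rim (220 mm from the foot along the tin's z)
- eraser: small eraser in a card sleeve, 21 x 46 x 12 mm, 20 g, at the start standing on end at the bottom of the tin. Origin: centre of one of its 21 x 46 mm faces
- sharpener: small grey metal pencil sharpener, 15 x 25 x 17 mm, 14 g, at the start at the bottom of the tin. Origin: centre of its underside
- pigment_chest: small brown wooden chest with two drawers one above the other, fixed to the table, 125 x 140 x 104 mm. Origin: centre of its underside; z up; its front (with the brass knobs) faces its own -x, which looks roughly to the robot's left (+y), y along its width. Front of the carcass at x = -48 mm, its top board (z = 98 to 104 mm) overhangs to x = -52 mm
- pigment_chest_drawer_1 (a joint): how far the top drawer is open, in m: 0 = fully shut, 0.075 = fully out; it starts almost fully out. It slides along the chest's -x and is snug: about 3 N moves it, so pressing hard on its front towards the chest shuts it. The lower drawer is fixed shut
- drawer_rim (a point): middle of the top edge of the top drawer's front board, on its outer face, 97 mm above the table; the board is 6 to 7 mm thick and 118 mm wide and this edge is the ledge to rest the tin on; moves with the drawer. Inside, the drawer is 91 mm long, 110 mm wide, its floor 58 mm and the top of its sides 91 mm above the table; four pigment cakes 11 mm high are stuck to the floor
- drawer_knob (a point): outer end of the top drawer's round brass knob (14 mm across, standing 14 mm out from the front, its middle 76 mm above the table); moves with the drawer
- water_glass: glass with rinsing water, 71 mm across, 76 mm tall, not to be disturbed. Origin: centre of its underside
- type_block: wooden type block with a dark raised letter face, 27 x 41 x 52 mm, standing on the table, not to be disturbed. Origin: centre of its underside
Mind the look-alikes: they are no part of the job. Leave any orange or purple look-alike of the tin alone.

How it is judged:
On the way, in this order (a step that is already met when the one before it is completed fails the run):
1. the tin leans on the chest's open drawer with its foot on the table and its mouth end up over the drawer, at rest and let go (angle between tin's own z axis and vertical between 0.6 and 1.4 rad and height (world z) of tin below 0.035 m and x of tin_mouth in the frame of pigment_chest between -0.14 and -0.03 m and y of tin_mouth in the frame of pigment_chest between -0.06 and 0.06 m and contact force between tin and pigment_chest above 0.1 N and contact force between the fingers and tin below 0.05 N and linear speed of tin below 0.03 m/s), for 0.3 s.
2. the tin, held in its lower half, is tipped mouth down (at least 20 degrees past level) over the drawer (angle between tin's own z axis and vertical above 1.92 rad and z of the grasp point in the frame of tin below 0.11 m and contact force between the fingers and tin above 0.5 N and x of tin_mouth in the frame of pigment_chest between -0.14 and -0.03 m and y of tin_mouth in the frame of pigment_chest between -0.06 and 0.06 m), for 0.1 s.
At the end, for the whole second after the job is handed in: The top drawer is shut to within 5 mm with the eraser and the sharpener inside it; the tin lies on its side on the table (within 7 degrees of level), at rest and not touching the chest (value of joint pigment_chest_drawer_1 below 0.005 m and x of eraser in the frame of pigment_chest between -0.046 and 0.056 m and y of eraser in the frame of pigment_chest between -0.06 and 0.06 m and height (world z) of eraser between 0.05 and 0.1 m and x of sharpener in the frame of pigment_chest between -0.046 and 0.056 m and y of sharpener in the frame of pigment_chest between -0.06 and 0.06 m and height (world z) of sharpener between 0.05 and 0.1 m and angle between tin's own z axis and vertical between 1.45 and 1.69 rad and height (world z) of tin between 0.01 and 0.03 m and linear speed of tin below 0.02 m/s and contact force between tin and pigment_chest below 0.05 N).
It fails at once if the water glass is shoved by more than 30 mm or tipped (distance of water_glass from where it was at the start of the episode above 0.03 m or angle between water_glass's own z axis and vertical above 0.3 rad).
It fails at once if the type block is shoved by more than 30 mm or knocked over (distance of type_block from where it was at the start of the episode above 0.03 m or angle between type_block's own z axis and vertical above 0.5 rad).
It also fails if it takes over 72 s, if anything falls off the work surface, if the arm or the gripper's body presses on something with over 40 N, if the wrist force passes 120 N, or if a joint passes its speed limit or range.

## Working session

There is one attempt and no reset: what is moved stays moved. The work goes in short steps, Python scripts to look and compute and a tool call to move; the robot and the scene stay as the last step left them, time stands still between calls to the robot, and variables do not carry over. Pictures are saved under pics/ and viewed, at most 10 in all, crops included, and the job is handed in when it is done.

Besides the shell and the picture viewer there is one more tool, called as name([rows], argument=value, ...), one row to a line, values as JSON. arm_command: Moves the arm, as the interface text tells. Shift numbers are shares of 7.5 cm and turn numbers shares of pi rad, none past 1 either way. Its arguments: {"type":"object","properties":{"deltas":{"type":"array"},"newtons":{"type":"number"}},"required":["deltas"]}

```bash
mkdir -p pics
cat > h.py <<'E'
import numpy as np, cv2
from rig import robot
def img(n):
    d=robot.get_image(n); K=np.array([[d['fx'],0,d['cx']],[0,d['fy'],d['cy']],[0,0,1]])
    R=cv2.Rodrigues(np.array(d['rvec'],float))[0]; t=np.array(d['tvec'],float)
    return cv2.cvtColor(np.array(d['pixels']),cv2.COLOR_RGB2BGR),K,R,t
def ray(c,u,v,z):
    K,R,t=c; d=R.T@np.linalg.inv(K)@[u,v,1]; o=-R.T@t
    return o+d*(z-o[2])/d[2]
def proj(c,p):
    K,R,t=c; q=K@(R@np.array(p)+t); return q[:2]/q[2]
E
python3 - <<'E'
from h import *
for n in('scene','top'):
    i,K,R,t=img(n); cv2.imwrite(f'pics/{n}0.png',i); print(n,K[0,0],-R.T@t, R[2])
print(robot.get_obs())
E
```

```text
scene 524.2596632930922 [ 0.10460117 -0.46856521  0.66863997] [ 0.54827345  0.61415217 -0.56763839]
top 470.4638771592834 [0.4188959  0.09870907 1.17399176] [ 0.17820002  0.01449971 -0.98388745]
{'time': 0.1, 'qpos': array([ 1.10190187,  0.47770723,  0.02233548,  1.55629629, -0.0114719 ,
        1.10931528, -0.08308021]), 'qvel': array([ 1.92519193e-04, -9.93112408e-04,  3.93542267e-05, -1.21027710e-03,
       -2.07560955e-04, -7.75951120e-05, -1.55634712e-04]), 'effort': array([ 4.37125200e-03, -5.84094286e+01,  1.54047757e+00, -2.73313040e+01,
       -5.41619549e-02,  1.30979845e-02,  3.19977380e-05]), 'tcp_pos': array([ 0.23807   , -0.63101584,  0.19330947]), 'orientation': array([-7.70854097e-04,  9.83766864e-01,  1.79449486e-01, -2.10180677e-04]), 'force': array([ 0.06042895, -0.03063875, -0.88082802]), 'ft_torque': array([0.02780516, 0.02739713, 0.011246  ]), 'grasp_force': 0.0, 'finger_gap': 0.087572475045128}
```

View pics/scene0.png

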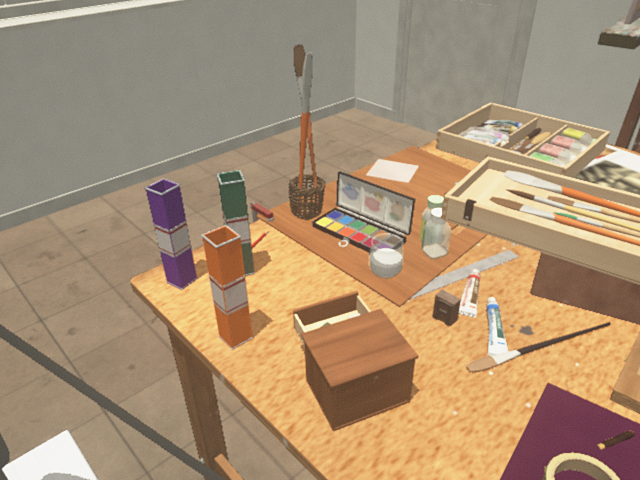

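View pics/top0.png

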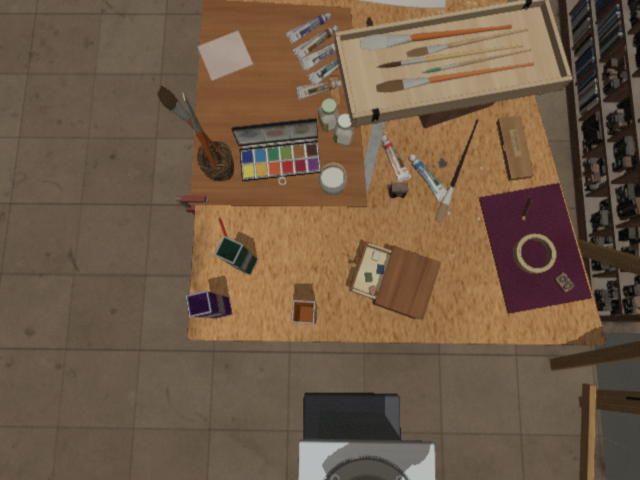

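Green tin: mouth at top (235,248) / scene (233,180). The look-alikes are purple at top (205,303) / scene (170,235), and orange at top (303,310) / scene (229,285). Only the one at (235,248) is green with a paper band. The chest is at top (400,283) with its drawer open to the left, the glass at (333,180), and the type block at (399,189). I'll confirm with one enlarged crop.

Run:
```python
from h import *
i,K,R,t=img('top');c=(K,R,t)
a=cv2.resize(i[225:285,200:275],None,fx=5,fy=5,interpolation=cv2.INTER_CUBIC)
b=cv2.resize(i[230:330,340:450],None,fx=4,fy=4,interpolation=cv2.INTER_CUBIC)
o=np.zeros((400,815,3),np.uint8);o[:300,:375]=a;o[:400,375:]=b
cv2.imwrite('pics/crop1.png',o[:,:800])
s,Ks,Rs,ts=img('scene');cs=(Ks,Rs,ts)
hsv=cv2.cvtColor(i,cv2.COLOR_BGR2HSV)
# tin green mask
m=cv2.inRange(hsv,(65,60,10),(100,255,140));m[:220]=0;m[290:]=0;m[:,:200]=0;m[:,280:]=0
pts=np.argwhere(m)[:,::-1];print('tin mask',len(pts),pts.min(0),pts.max(0))
# chest top board
m2=cv2.inRange(hsv,(0,60,20),(14,255,140));m2[:235]=0;m2[330:]=0;m2[:,:350]=0;m2[:,450:]=0
cn=max(cv2.findContours(m2,0,1)[0],key=cv2.contourArea)
r=cv2.minAreaRect(cn);bp=cv2.boxPoints(r);print('board px',bp.round(1),cv2.contourArea(cn))
w=np.array([ray(c,*p,0.104) for p in bp]);print(w.round(4),np.linalg.norm(np.diff(w,axis=0),axis=1))
for n,u,v,z in [('glass',333,177,.076),('block',399,187,.052),('tin',235,247,.22),('orange',304,311,.22),('purple',204,303,.22)]:print(n,ray(c,u,v,z).round(3))
```

```text
tin mask 467 [217 239] [255 272]
board px [[363.8 301.4]
 [385.4 241.4]
 [443.3 262.1]
 [421.7 322.1]] 3102.0
[[ 0.475   0.0131  0.104 ]
 [ 0.613  -0.0372  0.104 ]
 [ 0.5659 -0.1686  0.104 ]
 [ 0.4302 -0.1158  0.104 ]] [0.14689705 0.13953954 0.14558418]
glass [0.776 0.084 0.076]
block [ 0.759 -0.079  0.052]
tin [0.577 0.287 0.22 ]
orange [0.448 0.143 0.22 ]
purple [0.462 0.345 0.22 ]
```

View pics/crop1.png

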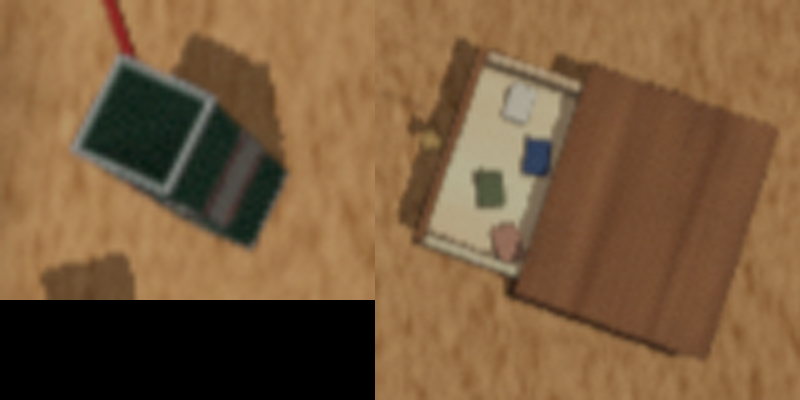

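Run:
```python
from h import *
i,K,R,t=img('top');c=(K,R,t)
def w(L,z): return np.array([ray(c,*p,z) for p in L])[:,:2]
tin=w([(225,236.6),(242.6,245),(233.6,263.4),(215,255)],.22)
e=np.roll(tin,-1,0)-tin
print('tin',tin.mean(0).round(4),np.linalg.norm(e,axis=1).round(4),np.degrees(np.arctan2(e[:,1],e[:,0])).round(1))
b=w([(393.75,246.25),(440.75,262.5),(422.5,319.25),(374.25,303.75)],.104)
e=np.roll(b,-1,0)-b
print('board',b.round(4).tolist(),b.mean(0).round(4),np.linalg.norm(e,axis=1).round(4),np.degrees(np.arctan2(e[:,1],e[:,0])).round(1))
f=w([(365.75,242.5),(350.5,290)],.097);print('front',f.round(4).tolist(),f.mean(0),np.linalg.norm(f[1]-f[0]),np.degrees(np.arctan2(*(f[1]-f[0])[::-1])))
print('knob',w([(353.5,264.5)],.076))
for n,u,v,z in [('scene',0,0,0)]: pass
print('purple/orange mouths',w([(203,302)],.22),w([(304,311)],.22))
```

```text
tin [0.5711 0.299 ] [0.041  0.042  0.0426 0.043 ] [-114.9  156.2   66.5  -25.9]
board [[0.6017, -0.0563], [0.565, -0.1629], [0.4366, -0.1177], [0.4699, -0.0102]] [ 0.5183 -0.0868] [0.1127 0.1361 0.1125 0.1397] [-109.   160.6   72.8  -19.3]
front [[0.6112, 0.0074], [0.5008, 0.0429]] [0.55598064 0.02513355] 0.11594662803070872 162.1988182550333
knob [[0.56218908 0.03469564]]
purple/orange mouths [[0.46421676 0.34694668]] [[0.4484251  0.14253818]]
```

arm_command([
  {"dx":0.467,"dy":0.533,"dz":0.36,"spin":0.0155,"claw":1},
  {"dx":0.467,"dy":0.533,"dz":0.36,"spin":0.0155,"claw":1},
  {"dx":0.467,"dy":0.533,"dz":0.36,"spin":0.0155,"claw":1},
  {"dx":0.467,"dy":0.533,"dz":0.36,"spin":0.0155,"claw":1},
  {"dx":0.213,"dy":0.733,"dz":0,"spin":0.0155,"claw":1},
  {"dx":0.213,"dy":0.733,"dz":0,"spin":0.0155,"claw":1},
  {"dx":0.213,"dy":0.733,"dz":0,"spin":0.0155,"claw":1},
  {"dx":0.213,"dy":0.733,"dz":0,"spin":0.0155,"claw":1},
  {"dx":0.213,"dy":0.733,"dz":0,"spin":0.0155,"claw":1},
  {"dx":0.213,"dy":0.733,"dz":0,"spin":0.0155,"claw":1},
])

```text
time: 1.5
tcp_pos: [0.4744, -0.1401, 0.3023]
orientation: [0.0, 0.911, 0.412, 0.0]
force: [0.8, -0.4, -0.1]
finger_gap: 0.0875
grasp_force: 0.0
```

arm_command([
  {"dx":0.213,"dy":0.733,"dz":0,"spin":0.0155,"claw":1},
  {"dx":0.213,"dy":0.733,"dz":0,"spin":0.0155,"claw":1},
  {"dx":0.213,"dy":0.733,"dz":0,"spin":0.0155,"claw":1},
  {"dx":0.213,"dy":0.733,"dz":0,"spin":0.0155,"claw":1},
  {"dx":0.213,"dy":0.733,"dz":0,"spin":0.0155,"claw":1},
  {"dx":0.213,"dy":0.733,"dz":0,"spin":0.0155,"claw":1},
  {"dx":0,"dy":0.733,"dz":0,"claw":1},
  {"dx":0,"dy":0.6,"dz":0,"claw":1},
  {"claw":1},
])

```text
$.deltas[6]: bad value
```

Run:
```python
from h import *
o=robot.get_obs();print(o['qpos'].round(2),o['tcp_pos'])
for n in('top','scene'):
    i,K,R,t=img(n);c=(K,R,t)
    print(n,proj(c,o['tcp_pos']),proj(c,[.5711,.299,.22]))
    cv2.imwrite(f'pics/{n}1.png',i)
    if n=='scene': cv2.imwrite('pics/s1.png',cv2.resize(i[60:330,110:380],(600,600)))
```

```text
[ 0.49  0.11 -0.36  1.81  0.04  1.23 -0.6 ] [ 0.47439152 -0.14007306  0.3023301 ]
top [455.98991898 296.96174169] [229.07258352 249.96756875]
scene [368.30156138 263.35978463] [230.63418915 176.02169171]
```

View pics/s1.png

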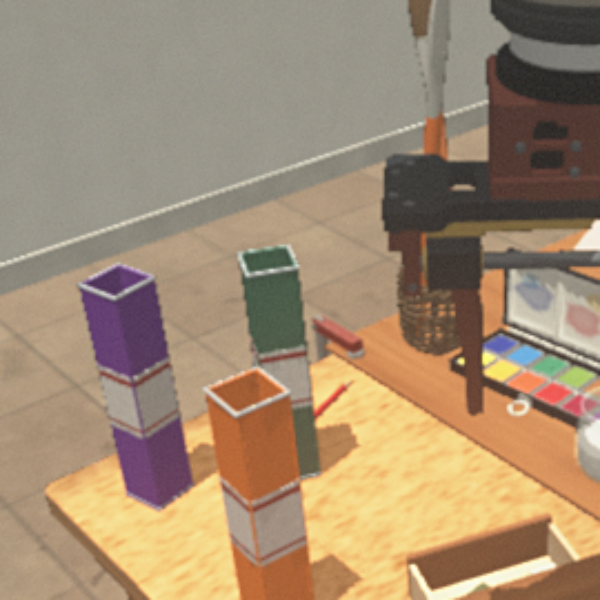

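The second move was refused because every row needs "spin". In the crop, the mouth centre (268,262) maps to scene (230.6,178). My measured point projects to (230.6,176), so the two views agree on the green tin.

arm_command([
  {"dx":0.213,"dy":0.733,"dz":0,"spin":0.0155,"claw":1},
  {"dx":0.213,"dy":0.733,"dz":0,"spin":0.0155,"claw":1},
  {"dx":0.213,"dy":0.733,"dz":0,"spin":0.0155,"claw":1},
  {"dx":0.213,"dy":0.733,"dz":0,"spin":0.0155,"claw":1},
  {"dx":0.213,"dy":0.733,"dz":0,"spin":0.0155,"claw":1},
  {"dx":0.213,"dy":0.733,"dz":0,"spin":0.0155,"claw":1},
  {"dx":0,"dy":0.733,"dz":0,"spin":0,"claw":1},
  {"dx":0,"dy":0.72,"dz":0,"spin":0,"claw":1},
  {"dx":0,"dy":0,"dz":0,"spin":0,"claw":1},
])

```text
time: 2.72
tcp_pos: [0.5682, 0.3018, 0.3016]
orientation: [-0.001, 0.84, 0.543, -0.0]
force: [-0.1, 1.0, 0.8]
finger_gap: 0.0879
grasp_force: 0.0
```

arm_command([
  {"dx":0.04,"dy":-0.04,"dz":-0.5,"spin":0,"claw":1},
  {"dx":0,"dy":0,"dz":-0.5,"spin":0,"claw":1},
  {"dx":0,"dy":0,"dz":-0.5,"spin":0,"claw":1},
  {"dx":0,"dy":0,"dz":-0.5,"spin":0,"claw":1},
  {"dx":0,"dy":0,"dz":0,"spin":0,"claw":1},
  {"dx":0,"dy":0,"dz":0,"spin":0,"claw":0},
  {"dx":0,"dy":0,"dz":0,"spin":0,"claw":0},
  {"dx":0,"dy":0,"dz":0,"spin":0,"claw":0},
  {"dx":0,"dy":0,"dz":0,"spin":0,"claw":0},
], newtons=15)

```text
time: 3.85
tcp_pos: [0.5733, 0.2942, 0.1528]
orientation: [0.0, 0.842, 0.54, 0.0]
force: [-1.5, -0.7, 0.6]
finger_gap: 0.0511
grasp_force: 0.1
```

arm_command([
  {"dx":0,"dy":0,"dz":0,"spin":0,"claw":0},
  {"dx":0,"dy":0,"dz":0,"spin":0,"claw":0},
  {"dx":0,"dy":0,"dz":0,"spin":0,"claw":0},
])

```text
time: 4.22
tcp_pos: [0.573, 0.2945, 0.1525]
orientation: [-0.0, 0.842, 0.54, 0.0]
force: [-1.9, 1.3, 3.0]
finger_gap: 0.0445
grasp_force: 14.9
```

arm_command([
  {"dx":0,"dy":0,"dz":0.3,"spin":0,"claw":0},
  {"dx":0.06,"dy":-0.18,"dz":0.1,"spin":0.005,"claw":0},
  {"dx":0.1,"dy":-0.3,"dz":0,"spin":0.0075,"claw":0},
  {"dx":0.11,"dy":-0.31,"dz":0,"spin":0.0075,"claw":0},
  {"dx":0.1,"dy":-0.3,"dz":0,"spin":0.0075,"claw":0},
  {"dx":0.08,"dy":-0.22,"dz":0,"spin":0.0072,"claw":0},
  {"dx":0.04,"dy":-0.1,"dz":0,"spin":0,"claw":0},
  {"dx":0,"dy":0,"dz":0,"spin":0,"claw":0},
  {"dx":0,"dy":0,"dz":0,"spin":0,"claw":0},
])

```text
time: 5.35
tcp_pos: [0.6093, 0.1894, 0.1821]
orientation: [-0.0, 0.811, 0.585, -0.0]
force: [-0.6, 0.7, -3.6]
finger_gap: 0.0441
grasp_force: 15.0
```

Run:
```python
from h import *
o=robot.get_obs();print(o['qpos'].round(2),o['tcp_pos'],o['force'])
i,K,R,t=img('top');j,K2,R2,t2=img('scene')
P=np.hstack([i[150:330,200:450],j[130:310,150:400]])
cv2.imwrite('pics/lift.png',cv2.resize(P,(800,288)))
```

```text
[ 0.03  0.49 -0.6   1.63  0.3   1.11 -0.97] [0.60931436 0.18942134 0.18205059] [-0.61858257  0.66671724 -3.57025661]
```

View pics/lift.png

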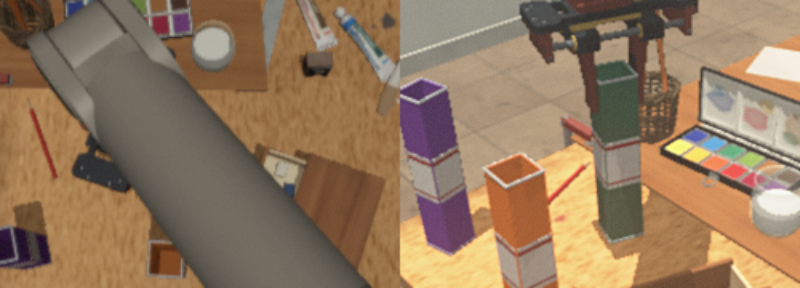

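arm_command([
  {"dx":0,"dy":0,"dz":-0.2,"spin":0,"claw":0},
  {"dx":0,"dy":0,"dz":-0.15,"spin":0,"claw":0},
  {"dx":0,"dy":0,"dz":-0.057,"spin":0,"claw":0},
  {"dx":0,"dy":0,"dz":0,"spin":0,"claw":0},
], newtons=10)

```text
time: 5.95
tcp_pos: [0.6097, 0.1889, 0.152]
orientation: [-0.0, 0.811, 0.585, 0.0]
force: [-1.1, 0.3, 4.2]
finger_gap: 0.0442
grasp_force: 10.0
```

arm_command([
  {"dx":-0.073,"dy":-0.218,"dz":0.01,"spin":0,"claw":0},
  {"dx":-0.073,"dy":-0.218,"dz":-0.004,"spin":0,"claw":0},
  {"dx":-0.0715,"dy":-0.215,"dz":-0.04,"spin":0,"claw":0},
  {"dx":-0.0715,"dy":-0.215,"dz":-0.04,"spin":0,"claw":0},
  {"dx":0,"dy":0,"dz":0,"spin":0,"claw":0},
], newtons=8)

```text
time: 6.58
tcp_pos: [0.588, 0.1198, 0.1468]
orientation: [0.001, 0.812, 0.583, -0.0]
force: [-1.7, -0.5, 6.5]
finger_gap: 0.0443
grasp_force: 8.0
```

Run:
```python
from h import *
o=robot.get_obs();print(o['tcp_pos'],o['force'],o['grasp_force'])
j,K2,R2,t2=img('scene');c=(K2,R2,t2)
ch=np.array([.5194,-.0826,0]);ux=np.array([-.3156,-.9489,0])
# expected tin axis
for th in (0,.4):
  for zz in (0,.22):
    X=-.264-.022*np.cos(th)+zz*np.sin(th);print(th,zz,proj(c,ch+ux*X+[0,0,zz*np.cos(th)+.022*np.sin(th)]))
m=cv2.inRange(cv2.cvtColor(j,cv2.COLOR_BGR2HSV),(55,40,10),(95,255,140));m[:,:210]=0;m[:,420:]=0;m[:130]=0;m[330:]=0
for k in cv2.findContours(m,0,1)[0]:
    if cv2.contourArea(k)>60: print(cv2.minAreaRect(k))
cv2.imwrite('pics/t4.png',cv2.resize(j[120:340,180:440],(780,600)[0:2] if 0 else (650,550)))
```

```text
[0.58798539 0.11981211 0.14684763] [-1.74919793 -0.49987522  6.54100823] 8.012839257717133
0 0 [289.66347326 285.57515007]
0 0.22 [283.82804055 189.50480264]
0.4 0 [289.77611071 282.74966692]
0.4 0.22 [302.7415709  216.90148251]
```

View pics/t4.png

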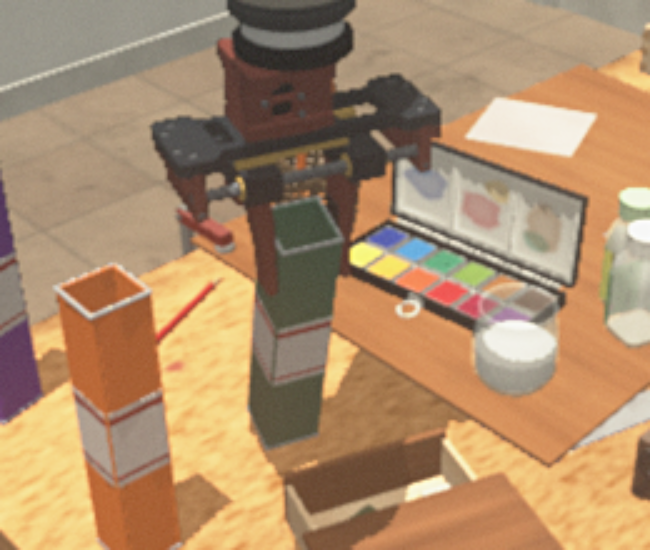

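```bash
cat >> h.py <<'E'
ch=np.array([.5194,-.0826,0]);ux=np.array([-.3156,-.9489,0]);uy=np.array([.9489,-.3156,0])
def toch(p): p=np.array(p)-ch; return np.array([p@ux,p@uy,p[2]])
def rayy(c,u,v,y):  # onto chest plane y=const
    K,R,t=c; d=R.T@np.linalg.inv(K)@[u,v,1]; o=-R.T@t
    return toch(o+d*((y-(o-ch)@uy)/(d@uy)))
E
python3 - <<'E'
from h import *
j,K,R,t=img('scene');c=(K,R,t)
print('foot',toch(ray(c,286,298.4,0)),toch(ray(c,308,292.8,0)))
print('mouth',rayy(c,302.4,210,0))
print('tcp',toch(robot.get_obs()['tcp_pos']))
E
```

```text
foot [-0.2519076  -0.02101593  0.        ] [-0.24936972  0.02475043  0.        ]
mouth [-1.98927422e-01 -5.45680486e-17  2.24389533e-01]
tcp [-0.21476214  0.00105922  0.1469833 ]
```

arm_command([
  {"dx":0,"dy":0,"dz":0,"spin":0,"claw":0},
  {"dx":0,"dy":0,"dz":0.15,"spin":0,"claw":0},
  {"dx":0.042,"dy":0.126,"dz":0,"spin":0,"claw":0},
  {"dx":0.042,"dy":0.126,"dz":0,"spin":0,"claw":0},
  {"dx":0,"dy":0,"dz":-0.11,"spin":0,"claw":0},
  {"dx":0,"dy":0,"dz":-0.03,"spin":0,"claw":0},
], newtons=25)

```text
time: 7.42
tcp_pos: [0.5942, 0.1429, 0.1468]
orientation: [-0.0, 0.811, 0.585, -0.0]
force: [-3.8, -0.3, 12.6]
finger_gap: 0.0441
grasp_force: 25.0
```

arm_command([
  {"dx":0,"dy":0,"dz":0,"spin":0,"claw":0},
  {"dx":-0.055,"dy":-0.165,"dz":-0.052,"spin":0,"claw":0},
  {"dx":-0.055,"dy":-0.165,"dz":-0.052,"spin":0,"claw":0},
  {"dx":-0.066,"dy":-0.2,"dz":-0.096,"spin":0,"claw":0},
  {"dx":-0.061,"dy":-0.184,"dz":-0.124,"spin":0,"claw":0},
  {"dx":-0.061,"dy":-0.184,"dz":-0.124,"spin":0,"claw":0},
  {"dx":0,"dy":0,"dz":0,"spin":0,"claw":0},
], newtons=5)

```text
time: 8.3
tcp_pos: [0.571, 0.0725, 0.1118]
orientation: [-0.0, 0.812, 0.584, -0.001]
force: [-1.0, -2.7, 1.9]
finger_gap: 0.0445
grasp_force: 5.0
```

Run:
```python
from h import *
o=robot.get_obs();print(toch(o['tcp_pos']),o['force'],o['grasp_force'])
j,K2,R2,t2=img('scene');c=(K2,R2,t2)
for n,p in [('edge',(-.272,0,0)),('mouth.8',(-.272-.022*.697+.22*.717,0,.22*.697+.022*.717)),('rim',(-.113,0,.097))]:
    print(n,proj(c,ch+ux*p[0]+uy*p[1]+[0,0,p[2]]))
cv2.imwrite('pics/t8.png',cv2.resize(j[140:340,240:440],(600,600)))
```

```text
[-1.63404179e-01 -1.51942164e-05  1.11799080e-01] [-0.96716989 -2.72011465  1.87853008] 5.006936118006706
edge [292.20772017 289.57689465]
mouth.8 [319.96984779 259.39598853]
rim [324.65186064 299.62554393]
```

View pics/t8.png

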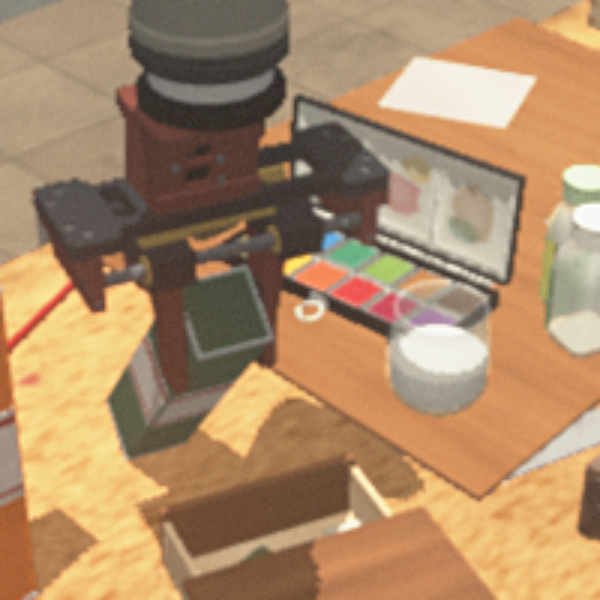

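Run:
```python
from h import *
j,K,R,t=img('scene');c=(K,R,t)
print(toch(ray(c,283.3,291.7,0)),rayy(c,318.3,245,0))
```

```text
[-0.27335191 -0.01854411  0.        ] [-1.35252660e-01  3.49999053e-17  1.93809025e-01]
```

arm_command([
  {"dx":-0.036,"dy":-0.107,"dz":-0.095,"spin":0,"claw":0},
  {"dx":-0.036,"dy":-0.107,"dz":-0.1,"spin":0,"claw":0},
  {"dx":-0.036,"dy":-0.107,"dz":-0.105,"spin":0,"claw":0},
  {"dx":0,"dy":0,"dz":0,"spin":0,"claw":0},
], newtons=4)

```text
time: 8.9
tcp_pos: [0.5631, 0.0498, 0.0896]
orientation: [-0.0, 0.812, 0.584, -0.001]
force: [-0.7, -0.9, -0.7]
finger_gap: 0.0441
grasp_force: 4.0
```

Run:
```python
from h import *
o=robot.get_obs();print(toch(o['tcp_pos']),o['force'],o['grasp_force'])
j,K2,R2,t2=img('scene');c=(K2,R2,t2)
cv2.imwrite('pics/t10.png',cv2.resize(j[180:340,240:400],(600,600)))
```

```text
[-0.13945881 -0.00030933  0.08957113] [-0.74275593 -0.85588227 -0.65556432] 4.001285210251808
```

View pics/t10.png

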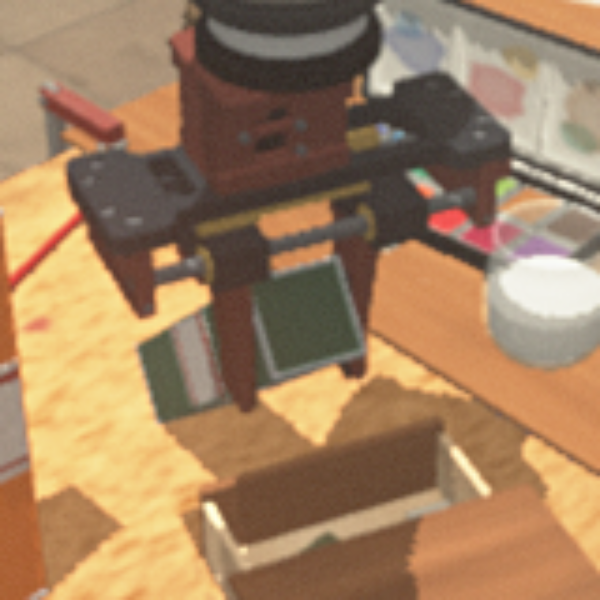

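Run:
```python
from h import *
j,K,R,t=img('scene');c=(K,R,t)
f=lambda u,v:(u/3.75+240,v/3.75+180)
print('foot corner',toch(ray(c,*f(165,420),0)),'top foot corner?',rayy(c,*f(140,350),-.022))
print('mouth',rayy(c,*f(310,318),0),'lower edge',rayy(c,*f(275,377),-.022),rayy(c,*f(365,352),.022),'upper',rayy(c,*f(252,298),-.022),rayy(c,*f(335,262),.022))
print('rim',toch(ray(c,*f(204,497),.097)),toch(ray(c,*f(438,425),.097)))
```

```text
foot corner [-0.27188764 -0.01760991  0.        ] top foot corner? [-0.29235796 -0.022       0.03401735]
mouth [-1.19125253e-01  1.74971515e-17  1.65319038e-01] lower edge [-0.10687354 -0.022       0.14941869] [-0.11048003  0.022       0.145796  ] upper [-0.13000952 -0.022       0.1755491 ] [-0.14106511  0.022       0.17401189]
rim [-0.10461008 -0.05765815  0.097     ] [-0.10483305  0.0560065   0.097     ]
```

Run:
```python
from h import *
j,K,R,t=img('scene');c=(K,R,t)
W=lambda x,y,z: ch+ux*x+uy*y+np.array([0,0,z])
g=lambda p:((np.array(p)-[240,180])*3.75).round()
for y in(-.036,-.022,.022,.036): print('tip',y,g(proj(c,W(-.1395,y,.0896))))
G=np.array([-.1395,.1086])
for th in(.8,.9,1.,1.1):
    s,cc=np.sin(th),np.cos(th); a=np.array([s,cc]);n=np.array([-cc,s])
    q=lambda z,h,y:(lambda p:g(proj(c,W(p[0],y,p[1]))))(G+(z-.1715)*a+h*n)
    print(th,'mouth',q(.22,0,0),'lowL',q(.22,-.022,-.022),'lowR',q(.22,-.022,.022),'upL',q(.22,.022,-.022),'upR',q(.22,.022,.022),'footlowL',q(0,-.022,-.022),'footupL',q(0,.022,-.022))
```

```text
tip -0.036 [221. 448.]
tip -0.022 [249. 440.]
tip 0.022 [337. 414.]
tip 0.036 [365. 405.]
0.8 mouth [324. 379.] lowL [293. 443.] lowR [386. 414.] upL [262. 343.] upR [356. 317.] footlowL [177. 488.] footupL [153. 409.]
0.9 mouth [328. 390.] lowL [294. 454.] lowR [387. 426.] upL [267. 354.] upR [360. 327.] footlowL [167. 457.] footupL [145. 377.]
1.0 mouth [330. 401.] lowL [295. 465.] lowR [388. 436.] upL [271. 365.] upR [365. 338.] footlowL [157. 426.] footupL [138. 346.]
1.1 mouth [333. 412.] lowL [296. 475.] lowR [389. 446.] upL [276. 376.] upR [369. 349.] footlowL [149. 394.] footupL [132. 315.]
```

Run:
```python
from h import *
j,K,R,t=img('scene');c=(K,R,t)
o=robot.get_obs();print(o['tcp_pos'])
a=np.radians(-41.3);d=np.array([np.cos(a),np.sin(a),0])
for s in(-.057,-.044,.044,.057): print(s,proj(c,np.array([.4744,-.14,.3023])+s*d))
# tin start: foot corner check, chest corner check
for p in [(-.052,-.07),(-.052,.07),(.06,.07),(.06,-.07)]: print(p,proj(c,ch+ux*p[0]+uy*p[1]+[0,0,.104]))
i,K,R,t=img('top')
for p in [(-.113,-.059),(-.113,.059),(-.105,-.059),(-.105,.059)]: print(p,proj((K,R,t),ch+ux*p[0]+uy*p[1]+[0,0,.097]), proj(c,ch+ux*p[0]+uy*p[1]+[0,0,.097]))
cv2.imwrite('pics/t11.png',np.hstack([cv2.resize(j[200:320,260:380],(400,400)),cv2.resize(i[200:320,310:430],(400,400))]))
```

```text
[0.56388099 0.05131498 0.09070562]
-0.057 [319.48524763 264.50032588]
-0.044 [330.61451785 264.23794769]
0.044 [405.86969991 262.46376862]
0.057 [416.97492997 262.20195719]
(-0.052, -0.07) [299.46202405 332.42754571]
(-0.052, 0.07) [379.67959434 306.71120606]
(0.06, 0.07) [417.69142896 353.12654673]
(0.06, -0.07) [330.42387161 384.83928212]
(-0.113, -0.059) [350.32961899 290.74771499] [291.72825038 309.62335465]
(-0.113, 0.059) [366.35611917 242.56061347] [356.15631663 290.05868339]
(-0.105, -0.059) [353.66258722 291.89240674] [293.54020048 312.62142844]
(-0.105, 0.059) [369.63805275 243.66024351] [358.32853864 292.79336491]
```

View pics/t11.png

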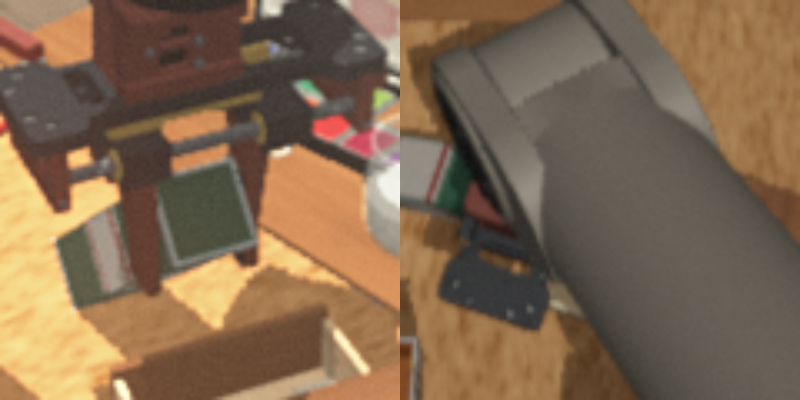

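t10 and t11 show the tin tilted about 0.85 rad. The foot corner is on the table at crop (165,420), and the mouth is still above the drawer rim, whose edge runs (205,490)-(440,425). I'll drag the foot back about 12 mm so the fingers clear the drawer front, then keep tilting.

arm_command([
  {"dx":0,"dy":0,"dz":0,"spin":0,"claw":0},
  {"dx":0,"dy":0,"dz":0.04,"spin":0,"claw":0},
  {"dx":0.025,"dy":0.076,"dz":0,"spin":0,"claw":0},
  {"dx":0.025,"dy":0.076,"dz":0,"spin":0,"claw":0},
  {"dx":0,"dy":0,"dz":-0.04,"spin":0,"claw":0},
], newtons=25)

```text
time: 9.78
tcp_pos: [0.5681, 0.0633, 0.0909]
orientation: [-0.0, 0.811, 0.585, 0.001]
force: [-1.2, 0.4, -2.4]
finger_gap: 0.0443
grasp_force: 25.0
```

arm_command([
  {"dx":0,"dy":0,"dz":0,"spin":0,"claw":0},
  {"dx":-0.024,"dy":-0.071,"dz":-0.085,"spin":0,"claw":0},
  {"dx":-0.024,"dy":-0.071,"dz":-0.087,"spin":0,"claw":0},
  {"dx":-0.024,"dy":-0.071,"dz":-0.087,"spin":0,"claw":0},
  {"dx":0,"dy":0,"dz":0,"spin":0,"claw":0},
], newtons=4)

```text
time: 10.4
tcp_pos: [0.5617, 0.0451, 0.0705]
orientation: [-0.0, 0.812, 0.584, -0.001]
force: [-1.2, -0.8, -0.1]
finger_gap: 0.0442
grasp_force: 4.0
```

```bash
cat >> h.py <<'E'
W=lambda x,y,z: ch+ux*x+uy*y+np.array([0,0,z])
def tinpts(ex,th,c):  # predicted pixels for foot edge x=ex on table
    a=np.array([np.sin(th),np.cos(th)]);n=np.array([-np.cos(th),np.sin(th)])
    f=lambda z,h,y:(lambda p:proj(c,W(p[0],y,p[1])).round(1))(np.array([ex,0])+z*a+h*n)
    return dict(mouth=f(.22,.022,0),lowL=f(.22,0,-.022),lowR=f(.22,0,.022),upL=f(.22,.044,-.022),footL=f(0,0,-.022),footuL=f(0,.044,-.022))
E
cat > chk.py <<'E'
from h import *
o=robot.get_obs();print(toch(o['tcp_pos']),o['force'].round(1),o['finger_gap'])
j,K,R,t=img('scene');c=(K,R,t)
m=cv2.inRange(cv2.cvtColor(j,cv2.COLOR_BGR2HSV),(55,40,10),(95,255,140));m[:,:250]=0;m[:,345:]=0;m[:200]=0;m[320:]=0
for k in cv2.findContours(m,0,1)[0]:
    if cv2.contourArea(k)>40: print(cv2.contourArea(k),cv2.minAreaRect(k)[0],'quad',cv2.approxPolyDP(k,3,True)[:,0].tolist())
for th in(.85,.95,1.05,1.1): print(th,tinpts(-.284,th,c))
E
python3 chk.py
```

```text
[-0.13448696 -0.00013935  0.07050067] [-1.2 -0.8 -0.1] 0.0441927879090947
0.85 {'mouth': array([319.1, 261.9]), 'lowL': array([310.5, 278.4]), 'lowR': array([335.2, 271.4]), 'upL': array([302.9, 252.2]), 'footL': array([279.8, 289.1]), 'footuL': array([273.8, 268. ])}
0.95 {'mouth': array([323.1, 274.8]), 'lowL': array([314.1, 291.6]), 'lowR': array([338.7, 284.3]), 'upL': array([307.3, 265.2]), 'footL': array([279.8, 289.1]), 'footuL': array([274.3, 267.9])}
1.05 {'mouth': array([326.7, 288. ]), 'lowL': array([317.3, 304.8]), 'lowR': array([341.8, 297.3]), 'upL': array([311.3, 278.5]), 'footL': array([279.8, 289.1]), 'footuL': array([274.9, 267.9])}
1.1 {'mouth': array([328.4, 294.6]), 'lowL': array([318.7, 311.3]), 'lowR': array([343.2, 303.7]), 'upL': array([313.2, 285.3]), 'footL': array([279.8, 289.1]), 'footuL': array([275.2, 268. ])}
```

```bash
python3 - <<'E'
import cv2
j=cv2.imread('pics/scene0.png');print(cv2.cvtColor(j,cv2.COLOR_BGR2HSV)[195:200,235].tolist(),cv2.cvtColor(j,cv2.COLOR_BGR2HSV)[178,232].tolist())
E
sed -i 's/(55,40,10),(95,255,140)/(50,45,10),(105,255,140)/; s/>40: print/>15: print/' chk.py; sed -i 's/^for k in/print(cv2.countNonZero(m))\nfor k in/' chk.py; python3 chk.py | head -8
```

```text
[[57, 57, 89], [58, 52, 89], [58, 53, 87], [58, 49, 88], [55, 49, 88]] [60, 52, 83]
[-1.35057882e-01 -4.92699195e-05  7.08827385e-02] [ 0.  -0.9 -0.1] 0.0437174408580762
18
0.85 {'mouth': array([319.1, 261.9]), 'lowL': array([310.5, 278.4]), 'lowR': array([335.2, 271.4]), 'upL': array([302.9, 252.2]), 'footL': array([279.8, 289.1]), 'footuL': array([273.8, 268. ])}
0.95 {'mouth': array([323.1, 274.8]), 'lowL': array([314.1, 291.6]), 'lowR': array([338.7, 284.3]), 'upL': array([307.3, 265.2]), 'footL': array([279.8, 289.1]), 'footuL': array([274.3, 267.9])}
1.05 {'mouth': array([326.7, 288. ]), 'lowL': array([317.3, 304.8]), 'lowR': array([341.8, 297.3]), 'upL': array([311.3, 278.5]), 'footL': array([279.8, 289.1]), 'footuL': array([274.9, 267.9])}
1.1 {'mouth': array([328.4, 294.6]), 'lowL': array([318.7, 311.3]), 'lowR': array([343.2, 303.7]), 'upL': array([313.2, 285.3]), 'footL': array([279.8, 289.1]), 'footuL': array([275.2, 268. ])}
```

```bash
sed -i 's/(50,45,10),(105,255,140)/(36,22,10),(90,255,115)/' chk.py; python3 chk.py | head -8
```

```text
[-1.35454730e-01  4.65835211e-05  7.11395015e-02] [-0.  -1.3  0.5] 0.043930033557487466
514
439.5 (323.2647705078125, 276.058837890625) quad [[331, 262], [314, 267], [311, 275], [315, 271], [319, 276], [313, 282], [315, 290], [336, 284]]
0.85 {'mouth': array([319.1, 261.9]), 'lowL': array([310.5, 278.4]), 'lowR': array([335.2, 271.4]), 'upL': array([302.9, 252.2]), 'footL': array([279.8, 289.1]), 'footuL': array([273.8, 268. ])}
0.95 {'mouth': array([323.1, 274.8]), 'lowL': array([314.1, 291.6]), 'lowR': array([338.7, 284.3]), 'upL': array([307.3, 265.2]), 'footL': array([279.8, 289.1]), 'footuL': array([274.3, 267.9])}
1.05 {'mouth': array([326.7, 288. ]), 'lowL': array([317.3, 304.8]), 'lowR': array([341.8, 297.3]), 'upL': array([311.3, 278.5]), 'footL': array([279.8, 289.1]), 'footuL': array([274.9, 267.9])}
1.1 {'mouth': array([328.4, 294.6]), 'lowL': array([318.7, 311.3]), 'lowR': array([343.2, 303.7]), 'upL': array([313.2, 285.3]), 'footL': array([279.8, 289.1]), 'footuL': array([275.2, 268. ])}
```

arm_command([
  {"dx":-0.021,"dy":-0.063,"dz":-0.083,"spin":0,"claw":0},
  {"dx":-0.021,"dy":-0.063,"dz":-0.083,"spin":0,"claw":0},
  {"dx":0,"dy":0,"dz":0,"spin":0,"claw":0},
], newtons=4)

```text
time: 10.92
tcp_pos: [0.559, 0.0366, 0.0583]
orientation: [-0.0, 0.811, 0.585, -0.0]
force: [-0.5, 0.1, -2.8]
finger_gap: 0.0442
grasp_force: 4.0
```

```bash
python3 chk.py | head -4
```

```text
[-1.25604268e-01 -5.63399860e-05  5.82873220e-02] [-0.5  0.1 -2.8] 0.044187208522361986
522
426.5 (326.0294494628906, 286.6177062988281) quad [[334, 273], [317, 279], [321, 281], [319, 287], [323, 286], [318, 289], [314, 285], [318, 301], [339, 295]]
32.0 (322.7059326171875, 270.3235778808594) quad [[316, 272], [330, 271]]
```

arm_command([
  {"dx":0,"dy":0,"dz":-0.02,"spin":0,"claw":0.53},
  {"dx":0,"dy":0,"dz":0,"spin":0,"claw":0.53},
  {"dx":0,"dy":0,"dz":0,"spin":0,"claw":0.58},
  {"dx":0,"dy":0,"dz":0,"spin":0,"claw":0.7},
  {"dx":0,"dy":0,"dz":0,"spin":0,"claw":1},
  {"dx":0,"dy":0,"dz":0,"spin":0,"claw":1},
  {"dx":0,"dy":0,"dz":0,"spin":0,"claw":1},
])

```text
time: 11.85
tcp_pos: [0.5592, 0.0368, 0.0574]
orientation: [0.0, 0.811, 0.585, 0.0]
force: [0.1, 0.9, -0.4]
finger_gap: 0.0861
grasp_force: 0.0
```

```bash
python3 chk.py | head -4
```

```text
[-0.1258301   0.0001454   0.05737704] [ 0.1  0.9 -0.4] 0.08614045606718922
628
430.5 (326.50006103515625, 289.0000305175781) quad [[335, 275], [323, 278], [322, 282], [320, 279], [323, 287], [315, 289], [318, 303], [339, 297]]
121.5 (316.7547302246094, 273.1415100097656) quad [[331, 273], [320, 269], [303, 275], [310, 279]]
```

arm_command([
  {"dx":0,"dy":0,"dz":0.5,"spin":0,"claw":1},
  {"dx":0,"dy":0,"dz":0.6,"spin":0,"claw":1},
  {"dx":0.125,"dy":0.38,"dz":0.2,"spin":0,"claw":1},
  {"dx":0.126,"dy":0.38,"dz":0,"spin":0,"claw":1},
  {"dx":0.127,"dy":0.38,"dz":0,"spin":0,"claw":1},
  {"dx":0.127,"dy":0.379,"dz":-0.2,"spin":0,"claw":1},
  {"dx":0,"dy":0,"dz":-0.5,"spin":0,"claw":1},
  {"dx":0,"dy":0,"dz":-0.5,"spin":0,"claw":1},
  {"dx":0,"dy":0,"dz":0,"spin":0,"claw":1},
])

```text
time: 13.02
tcp_pos: [0.5948, 0.1498, 0.0622]
orientation: [-0.001, 0.811, 0.585, -0.003]
force: [-0.1, -1.3, -0.2]
finger_gap: 0.0879
grasp_force: 0.0
```

Run:
```python
from h import *
o=robot.get_obs();print(toch(o['tcp_pos']),o['force'].round(1))
j,K,R,t=img('scene');i,K2,R2,t2=img('top')
for n,x,(r0,r1,q0,q1),c in(('s',j,(200,330,240,400),(K,R,t)),('t',i,(150,330,210,450),(K2,R2,t2))):
    m=cv2.inRange(cv2.cvtColor(x,cv2.COLOR_BGR2HSV),(36,22,10),(90,255,115));mm=np.zeros_like(m);mm[r0:r1,q0:q1]=m[r0:r1,q0:q1]
    for k in cv2.findContours(mm,0,1)[0]:
        if cv2.contourArea(k)>30: print(n,cv2.contourArea(k),cv2.minAreaRect(k)[0],cv2.approxPolyDP(k,3,True)[:,0].tolist())
    for th in(1.0,1.06): print(th,tinpts(-.284,th,c))
cv2.imwrite('pics/lean.png',np.hstack([cv2.resize(j[200:330,250:400],(400,347)),cv2.resize(i[180:310,280:430],(400,347))]))
```

```text
[-0.24431432 -0.00181883  0.06222494] [-0.1 -1.3 -0.2]
s 154.5 (327.0, 296.0) [[315, 289], [318, 303], [339, 297], [338, 292], [338, 298]]
s 121.0 (315.367919921875, 274.0376892089844) [[330, 273], [317, 270], [301, 276], [311, 279]]
1.0 {'mouth': array([325. , 281.4]), 'lowL': array([315.7, 298.2]), 'lowR': array([340.3, 290.8]), 'upL': array([309.3, 271.8]), 'footL': array([279.8, 289.1]), 'footuL': array([274.6, 267.9])}
1.06 {'mouth': array([327.1, 289.3]), 'lowL': array([317.5, 306.1]), 'lowR': array([342.1, 298.6]), 'upL': array([311.7, 279.9]), 'footL': array([279.8, 289.1]), 'footuL': array([274.9, 267.9])}
t 77.0 (272.5, 155.0) [[268, 150], [269, 160], [277, 159], [277, 150]]
1.0 {'mouth': array([360.6, 264.5]), 'lowL': array([362. , 276.5]), 'lowR': array([368.1, 258.1]), 'upL': array([352.9, 271.1]), 'footL': array([288.6, 257.6]), 'footuL': array([278.3, 252.3])}
1.06 {'mouth': array([363.6, 266.2]), 'lowL': array([364.5, 277.9]), 'lowR': array([370.5, 259.8]), 'upL': array([356.5, 273. ]), 'footL': array([288.6, 257.6]), 'footuL': array([279.1, 252.5])}
```

arm_command([
  {"dx":0,"dy":0,"dz":-0.25,"spin":0,"claw":1},
  {"dx":0,"dy":0,"dz":-0.15,"spin":0,"claw":1},
  {"dx":0,"dy":0,"dz":-0.12,"spin":0,"claw":1},
  {"dx":0,"dy":0,"dz":0,"spin":0,"claw":1},
])

```text
time: 13.62
tcp_pos: [0.5965, 0.1505, 0.025]
orientation: [-0.0, 0.811, 0.585, -0.001]
force: [0.3, 0.5, -0.1]
finger_gap: 0.0879
grasp_force: 0.0
```

arm_command([
  {"dx":0,"dy":0,"dz":0,"spin":0,"claw":0},
  {"dx":0,"dy":0,"dz":0,"spin":0,"claw":0},
  {"dx":0,"dy":0,"dz":0,"spin":0,"claw":0},
  {"dx":0,"dy":0,"dz":0,"spin":0,"claw":0},
  {"dx":0,"dy":0,"dz":0,"spin":0,"claw":0},
  {"dx":0,"dy":0,"dz":0,"spin":0,"claw":0},
  {"dx":0,"dy":0,"dz":0,"spin":0,"claw":0},
], newtons=10)

```text
time: 14.5
tcp_pos: [0.5972, 0.1507, 0.0259]
orientation: [0.0, 0.811, 0.585, 0.0]
force: [-0.5, -0.1, 0.8]
finger_gap: 0.044
grasp_force: 10.0
```

arm_command([
  {"dx":0,"dy":0,"dz":0,"spin":0,"claw":0},
  {"dx":0.007,"dy":0.021,"dz":0.23,"spin":0,"claw":0},
  {"dx":0.007,"dy":0.021,"dz":0.23,"spin":0,"claw":0},
  {"dx":-0.011,"dy":-0.034,"dz":0.253,"spin":0,"claw":0},
  {"dx":-0.011,"dy":-0.034,"dz":0.253,"spin":0,"claw":0},
  {"dx":0,"dy":0,"dz":0,"spin":0,"claw":0},
], newtons=5)

```text
time: 15.25
tcp_pos: [0.5979, 0.1487, 0.1006]
orientation: [0.001, 0.812, 0.584, 0.002]
force: [0.0, 0.5, -2.6]
finger_gap: 0.044
grasp_force: 5.0
```

```bash
cat > chk2.py <<'E'
from h import *
o=robot.get_obs();g=toch(o['tcp_pos'])+[0,0,.019];print('g',g.round(4),o['force'].round(1),o['finger_gap'])
j,K,R,t=img('scene');c=(K,R,t)
m=cv2.inRange(cv2.cvtColor(j,cv2.COLOR_BGR2HSV),(36,22,10),(90,255,115));mm=np.zeros_like(m);mm[150:340,240:390]=m[150:340,240:390]
for k in cv2.findContours(mm,0,1)[0]:
    if cv2.contourArea(k)>30: print(cv2.contourArea(k),np.round(cv2.minAreaRect(k)[0]),cv2.approxPolyDP(k,3,True)[:,0].tolist())
for th in(1.05,1.3,1.57,1.8,2.0,2.2):
    a=np.array([np.sin(th),np.cos(th)]);n=np.array([-np.cos(th),np.sin(th)])
    f=lambda z,h,y:(lambda p:proj(c,W(p[0],y,p[1])).round().tolist())(g[[0,2]]+(z-.0556)*a+h*n)
    print(th,'lowL',f(.22,-.022,-.022),'lowR',f(.22,-.022,.022),'upL',f(.22,.022,-.022),'upR',f(.22,.022,.022),'footuL',f(0,.022,-.022))
cv2.imwrite('pics/last.png',cv2.resize(j[170:340,240:410],(600,600)))
E
python3 chk2.py
```

```text
g [-0.2443  0.0014  0.1196] [ 0.   0.5 -2.6] 0.044010634098067665
279.5 [331. 299.] [[341, 290], [339, 300], [331, 289], [320, 292], [320, 309], [340, 303]]
638.0 [320. 272.] [[322, 258], [300, 264], [317, 289], [333, 285], [335, 280]]
301.0 [294. 230.] [[293, 218], [284, 222], [287, 244], [308, 237]]
1.05 lowL [317.0, 270.0] lowR [343.0, 262.0] upL [311.0, 242.0] upR [337.0, 235.0] footuL [273.0, 238.0]
1.3 lowL [320.0, 294.0] lowR [346.0, 286.0] upL [317.0, 268.0] upR [343.0, 261.0] footuL [272.0, 232.0]
1.57 lowL [321.0, 315.0] lowR [345.0, 308.0] upL [320.0, 294.0] upR [346.0, 287.0] footuL [272.0, 226.0]
1.8 lowL [319.0, 328.0] lowR [343.0, 321.0] upL [321.0, 313.0] upR [346.0, 305.0] footuL [273.0, 222.0]
2.0 lowL [316.0, 336.0] lowR [339.0, 328.0] upL [320.0, 325.0] upR [344.0, 317.0] footuL [274.0, 220.0]
2.2 lowL [311.0, 339.0] lowR [334.0, 332.0] upL [317.0, 334.0] upR [340.0, 326.0] footuL [276.0, 219.0]
```

arm_command([
  {"dx":-0.023,"dy":-0.07,"dz":0.195,"spin":0,"claw":0},
  {"dx":-0.023,"dy":-0.07,"dz":0.195,"spin":0,"claw":0},
  {"dx":-0.042,"dy":-0.125,"dz":0.2,"spin":0,"claw":0},
  {"dx":-0.042,"dy":-0.125,"dz":0.2,"spin":0,"claw":0},
  {"dx":0,"dy":0,"dz":0,"spin":0,"claw":0},
  {"dx":0,"dy":0,"dz":0,"spin":0,"claw":0},
  {"dx":0,"dy":0,"dz":0,"spin":0,"claw":0},
], newtons=5)

```text
time: 16.18
tcp_pos: [0.5863, 0.1198, 0.157]
orientation: [-0.0, 0.811, 0.585, -0.0]
force: [0.5, -0.1, -2.7]
finger_gap: 0.0442
grasp_force: 5.0
```

```bash
python3 chk2.py
```

```text
g [-0.2131 -0.0004  0.176 ] [ 0.5 -0.1 -2.7] 0.04418825950099431
155.5 [330. 303.] [[338, 296], [324, 300], [322, 310], [340, 305]]
776.5 [325. 274.] [[328, 254], [306, 260], [322, 296], [330, 295], [336, 269]]
31.5 [276. 209.] [[275, 199], [279, 218]]
577.0 [298. 208.] [[296, 190], [288, 195], [291, 229], [314, 223]]
1.05 lowL [325.0, 250.0] lowR [353.0, 243.0] upL [319.0, 220.0] upR [346.0, 213.0] footuL [277.0, 221.0]
1.3 lowL [329.0, 276.0] lowR [356.0, 269.0] upL [325.0, 248.0] upR [352.0, 241.0] footuL [276.0, 214.0]
1.57 lowL [329.0, 300.0] lowR [355.0, 292.0] upL [329.0, 277.0] upR [356.0, 269.0] footuL [276.0, 207.0]
1.8 lowL [326.0, 315.0] lowR [352.0, 307.0] upL [329.0, 297.0] upR [355.0, 289.0] footuL [277.0, 203.0]
2.0 lowL [323.0, 323.0] lowR [347.0, 315.0] upL [327.0, 311.0] upR [353.0, 303.0] footuL [278.0, 201.0]
2.2 lowL [318.0, 327.0] lowR [342.0, 319.0] upL [324.0, 321.0] upR [349.0, 313.0] footuL [280.0, 199.0]
```

arm_command([
  {"dx":-0.044,"dy":-0.133,"dz":0.15,"spin":0,"claw":0},
  {"dx":-0.044,"dy":-0.133,"dz":0.15,"spin":0,"claw":0},
  {"dx":0,"dy":0,"dz":0,"spin":0,"claw":0},
  {"dx":0,"dy":0,"dz":0,"spin":0,"claw":0},
  {"dx":0,"dy":0,"dz":0,"spin":0,"claw":0},
  {"dx":0,"dy":0,"dz":0,"spin":0,"claw":0},
], newtons=4)

```text
time: 16.98
tcp_pos: [0.58, 0.0998, 0.1797]
orientation: [-0.0, 0.811, 0.585, -0.0]
force: [0.7, -0.5, -3.1]
finger_gap: 0.0442
grasp_force: 4.0
```

```bash
python3 chk2.py
```

```text
g [-1.922e-01 -1.000e-04  1.987e-01] [ 0.7 -0.5 -3.1] 0.04417593021397219
67.0 [333. 306.] [[343, 304], [333, 303], [323, 310]]
815.0 [328. 277.] [[332, 254], [309, 260], [325, 302], [333, 300], [339, 274]]
38.5 [280. 201.] [[278, 191], [283, 211]]
714.5 [302. 202.] [[303, 180], [292, 188], [296, 225], [319, 219]]
1.05 lowL [331.0, 244.0] lowR [360.0, 237.0] upL [324.0, 213.0] upR [353.0, 206.0] footuL [280.0, 216.0]
1.3 lowL [335.0, 272.0] lowR [363.0, 264.0] upL [331.0, 243.0] upR [360.0, 235.0] footuL [279.0, 208.0]
1.57 lowL [335.0, 297.0] lowR [362.0, 288.0] upL [335.0, 272.0] upR [363.0, 264.0] footuL [280.0, 201.0]
1.8 lowL [332.0, 312.0] lowR [358.0, 304.0] upL [335.0, 294.0] upR [362.0, 285.0] footuL [281.0, 197.0]
2.0 lowL [328.0, 320.0] lowR [353.0, 312.0] upL [333.0, 308.0] upR [359.0, 300.0] footuL [282.0, 194.0]
2.2 lowL [323.0, 324.0] lowR [347.0, 317.0] upL [329.0, 318.0] upR [355.0, 310.0] footuL [284.0, 193.0]
```

View pics/last.png

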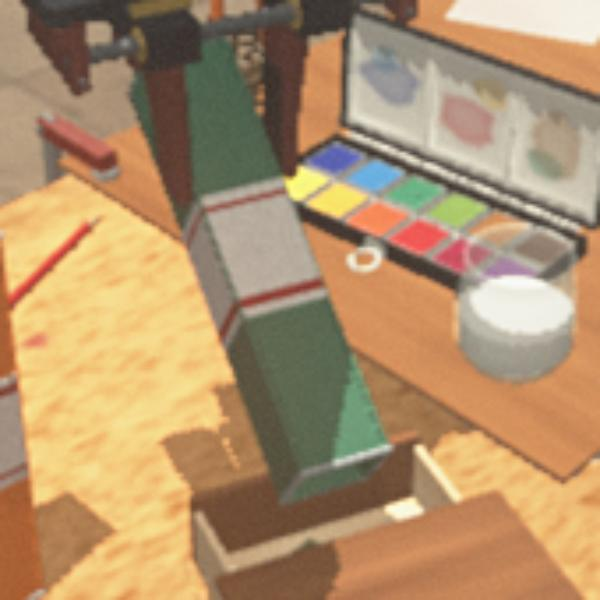

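arm_command([
  {"dx":-0.027,"dy":-0.082,"dz":0.1,"spin":0,"claw":0},
  {"dx":-0.027,"dy":-0.082,"dz":0.1,"spin":0,"claw":0},
  {"dx":0,"dy":0,"dz":0,"spin":0,"claw":0},
  {"dx":0,"dy":0,"dz":0,"spin":0,"claw":0},
  {"dx":0,"dy":0,"dz":0.15,"spin":0,"claw":0},
  {"dx":0,"dy":0,"dz":-0.15,"spin":0,"claw":0},
  {"dx":0,"dy":0,"dz":0.15,"spin":0,"claw":0},
  {"dx":0,"dy":0,"dz":-0.15,"spin":0,"claw":0},
  {"dx":0,"dy":0,"dz":0,"spin":0,"claw":0},
], newtons=5)

```text
time: 18.15
tcp_pos: [0.5753, 0.0869, 0.1939]
orientation: [-0.0, 0.811, 0.585, -0.001]
force: [0.1, 0.2, -3.0]
finger_gap: 0.044
grasp_force: 5.0
```

```bash
python3 chk2.py
python3 - <<'E'
from h import *
j,K,R,t=img('scene');c=(K,R,t)
print('mouth',rayy(c,335,305,0))
i,K2,R2,t2=img('top');cv2.imwrite('pics/topnow.png',i)
a=cv2.imread('pics/scene0.png');d=cv2.absdiff(a,j).max(2)
# drawer interior visible region, changes at floor level
pts=[proj(c,W(x,y,.06)) for x,y in((-.10,-.053),(-.10,.053),(-.055,.053),(-.055,-.053))];print(np.round(pts).tolist())
E
```

```text
g [-0.1785 -0.0004  0.2129] [ 0.1  0.2 -3. ] 0.044008359913318085
904.0 [328. 281.] [[333, 256], [310, 262], [315, 268], [317, 285], [321, 286], [324, 305], [337, 301], [341, 284]]
834.0 [304. 199.] [[308, 175], [301, 176], [295, 184], [298, 224], [322, 217]]
1.05 lowL [336.0, 241.0] lowR [365.0, 233.0] upL [329.0, 209.0] upR [358.0, 202.0] footuL [282.0, 212.0]
1.3 lowL [339.0, 269.0] lowR [368.0, 261.0] upL [335.0, 239.0] upR [365.0, 231.0] footuL [282.0, 205.0]
1.57 lowL [339.0, 295.0] lowR [366.0, 286.0] upL [339.0, 270.0] upR [368.0, 262.0] footuL [282.0, 198.0]
1.8 lowL [336.0, 310.0] lowR [363.0, 302.0] upL [339.0, 292.0] upR [367.0, 283.0] footuL [283.0, 193.0]
2.0 lowL [332.0, 319.0] lowR [358.0, 311.0] upL [337.0, 306.0] upR [364.0, 298.0] footuL [284.0, 190.0]
2.2 lowL [326.0, 323.0] lowR [351.0, 315.0] upL [333.0, 317.0] upR [359.0, 308.0] footuL [286.0, 189.0]
mouth [-7.28717811e-02 -2.09221689e-17  1.16952957e-01]
[[299.0, 330.0], [356.0, 312.0], [368.0, 329.0], [310.0, 348.0]]
```

Run:
```python
from h import *
i,K,R,t=img('top');c=(K,R,t)
for n,u,v in [('pen a',218,219),('pen b',228,237),('penL',192,200),('palette BL',240,181),('palette BR',320,172),('ring',282,182),('mat edge L',195,206),('mat edge R',366,206),('table L',190,250),('glass',333,180),('basket',213,165),('basket r',235,170)]:
    p=ray(c,u,v,0);print(n,p.round(3),toch(p).round(3))
```

```text
pen a [0.686 0.377 0.   ] [-0.489  0.013  0.   ]
pen b [0.64  0.349 0.   ] [-0.448 -0.022  0.   ]
penL [0.736 0.447 0.   ] [-0.571  0.038  0.   ]
palette BL [0.788 0.325 0.   ] [-0.472  0.126  0.   ]
palette BR [0.814 0.117 0.   ] [-0.282  0.217  0.   ]
ring [0.786 0.215 0.   ] [-0.367  0.159  0.   ]
mat edge L [0.72  0.439 0.   ] [-0.558  0.026  0.   ]
mat edge R [ 0.724 -0.002  0.   ] [-0.141  0.168  0.   ]
table L [0.605 0.445 0.   ] [-0.527 -0.085  0.   ]
glass [0.793 0.083 0.   ] [-0.243  0.207  0.   ]
basket [0.831 0.398 0.   ] [-0.554  0.144  0.   ]
basket r [0.818 0.339 0.   ] [-0.495  0.15   0.   ]
```

arm_command([
  {"dx":0,"dy":0,"dz":0.3,"spin":0,"claw":0},
  {"dx":0,"dy":0,"dz":-0.2,"spin":0,"claw":0},
  {"dx":0,"dy":0,"dz":0.3,"spin":0,"claw":0},
  {"dx":0,"dy":0,"dz":-0.2,"spin":0,"claw":0},
  {"dx":0,"dy":0,"dz":0.3,"spin":0,"claw":0},
  {"dx":0,"dy":0,"dz":0.3,"spin":0,"claw":0},
  {"dx":0,"dy":0,"dz":0.4,"spin":0,"claw":0},
  {"dx":0,"dy":0,"dz":0,"spin":0,"claw":0},
], newtons=10)

```text
time: 19.35
tcp_pos: [0.5769, 0.0875, 0.2849]
orientation: [0.001, 0.811, 0.585, 0.001]
force: [0.4, 0.5, -3.1]
finger_gap: 0.0441
grasp_force: 10.0
```

arm_command([
  {"dx":0.15,"dy":0.3,"dz":0,"spin":0,"claw":0},
  {"dx":0.3,"dy":0.555,"dz":0,"spin":0,"claw":0},
  {"dx":0.3,"dy":0.555,"dz":0,"spin":0,"claw":0},
  {"dx":0.26,"dy":0.51,"dz":0,"spin":0,"claw":0},
  {"dx":0.15,"dy":0.3,"dz":0,"spin":0,"claw":0},
  {"dx":0,"dy":0,"dz":0,"spin":0,"claw":0},
], newtons=15)

```text
time: 20.1
tcp_pos: [0.6619, 0.256, 0.2809]
orientation: [-0.001, 0.81, 0.586, -0.002]
force: [-0.4, -0.2, -3.1]
finger_gap: 0.044
grasp_force: 15.0
```

Run:
```python
from h import *
o=robot.get_obs();print(toch(o['tcp_pos']).round(4),o['force'].round(1))
r=[(-.10,-.053),(-.10,.053),(-.055,.053),(-.055,-.053)]
for n in('top','scene'):
    j,K,R,t=img(n);c=(K,R,t);a=cv2.imread(f'pics/{n}0.png')
    d=(cv2.absdiff(a,j).max(2)>30).astype(np.uint8);m=np.zeros_like(d)
    poly=np.array([proj(c,W(x,y,.075)) for x,y in r]).astype(np.int32);cv2.fillPoly(m,[poly],1)
    d=cv2.dilate(m,np.ones((5,5)))*d
    print(n,'poly',poly.tolist(),m.sum(),'changed',d.sum())
    nn,_,s,ce=cv2.connectedComponentsWithStats(d)
    for k in range(1,nn):
        if s[k,4]>8:
            u,v=ce[k];print(s[k].tolist(),ce[k].round(1),toch(ray(c,u,v,.066)).round(3),j[int(v),int(u)].tolist(),a[int(v),int(u)].tolist())
    cv2.imwrite(f'pics/{n}9.png',j)
    if n=='scene':
        for q in (.4,.6,.8): pass
```

```text
[-0.3663  0.0283  0.2809] [-0.4 -0.2 -3.1]
top poly [[355, 290], [370, 248], [388, 254], [374, 297]] 944 changed 676
[353, 253, 32, 47, 662] [367.7 278.8] [-0.082 -0.016  0.066] [89, 99, 105] [63, 89, 83]
scene poly [[298, 323], [356, 305], [368, 321], [309, 341]] 1288 changed 540
[297, 309, 60, 35, 538] [318.1 324.5] [-0.093 -0.021  0.066] [193, 240, 252] [217, 244, 247]
```

Run:
```python
import cv2,numpy as np
def cls(x):
    h,s,v=[x[...,k].astype(int) for k in range(3)]
    o=np.full(h.shape,'?');o[:]='y'
    o[(s<70)]='w';o[(s<45)&(v<190)]='g';o[v<75]='#'
    b=(s>=70);o[b&(h<14)&(v>=75)]='b';o[b&(h>=14)&(h<33)&(v>=75)]='y';o[b&(h>=33)&(h<85)&(v>=60)]='G';o[b&(h>=85)&(h<135)]='B';o[b&(h>=150)]='r'
    return o
for n,(r0,r1,c0,c1) in(('top',(244,300,350,388)),('scene',(300,342,294,372))):
    A=[cls(cv2.cvtColor(cv2.imread(f'pics/{n}{k}.png'),cv2.COLOR_BGR2HSV)[r0:r1:2 if n=='top' else 2,c0:c1]) for k in(0,9)]
    print(n)
    for p,q in zip(*A): print(''.join(p),' ',''.join(q))
```

```text
top
yyyyyyyyyyyyyyybbbyyyyyyyyyyyyyyyyyyyy   ggg#wyyyyyyyyyyybbyyyyyyyyyyyyyyyyyyyy
yyyyyyyyyyyyyyybyyyyyyyyyyyyyyyyyyyyyy   ggggggyyyyyyyyybbbyyyyyyyyyyyyyyyyyyyy
yyyyyyyyyyyyyybbyyyyyyyyyyyyyyyyyyyyyy   gggggwg#yyyyyyybbyyyyyyyyyyyyyyyyyyyyy
yyyyyyyyyyyyybbywwwwwwwywwwyyyyyyyyyyy   ggggggggg##yyybbywwwwywyyywyyyyyyyyyyy
yyyyyyyyyyyybbyywwwwwwywggggggwyyyyyyy   gggggggggg###bbyywwwwwwywgggggwwyyyyyy
yyyyyyyyyyybbyywwwwwwwwgggggggwwwwwwyy   ggggggggwggg#wbyywwwwwwygggggggwwwwwyy
yyyyyyyyyy#bbyywwwwwwwwggggggwwwwwwwyy   ggggggggggggggwwywwwwwywggggggwwwwwwyy
yyyyyyyyyybbyywwwwwwwwgggggggwwwwwwwyy   ggggggggggggggggwwwwwwwgggggggwwwwwwyy
yyyyyyyyybbbywwwwwwwwwwwwwggwwwwwwwyyy   ggggggggggggggggg#wwwwwwwwgggwwwwwwyyy
yyyyyyyyybbywwwwwwwwwwwwwwwwwwwwwwyyyy   ggggggggggggggggggg#wwwwwwwwwwwwwwyyyy
yyyyyyyybbywwwwwwwwwwwwwwwwwggwwwwyyyy   gggggggggggggggggggggwwwwwwwwwwwwwyyyy
yyyyyyyybbywwwwwwwwwwwwwwwwwBBBBBBwyyb   gggggggggggggggggggggwgwwwwygBBBBB#yyb
yyyyyyybbywwwwwwwwwwwwwwwwwgBBBBB#yybb   ggggggggggggggggggggwggg#ggw#BBBBB#ybb
yyyyyybbywwwwwwwwwwwwwwwwwwgBBBBB#yybb   ggggggggggggggg
[... 3809 characters left out ...]
bybbbybbbbbbbbbbbbbbbbbbbbbbbbbbbbbbbbbbbbbbbbbbbbbbbbbbbbbb
yyyyyyybbbbbbbbbbbbbbbbbbbbbbbbbbbbbbbbbbbbbbbbbbbbbbbbbbbbbbbbbbbbbbbbbbbbbbb   yyyyyyybbbbbbbbbbbbbbbbbbbbbbbbbbbbbbbbbbbbbbbbbbbbbbbbbbbbbbbbbbbbbbbbbbbbbbb
yyyyyyyybbbbbbbbbbbbbbbbbbbbbbbbbbbbbbbbbbbbbbbbbbbbbbbbbbbbbbbbbbbbbbbbbbbbbb   yyyyyyyybbbbbbbbbbbbbbbbbbbbbbbbbbbbbbbbbbbbbbbbbbbbbbbbbbbbbbbbbbbbbbbbbbbbbb
yyyyyyyyybbbbbbbbbbbbbbbbbbbbbbbbbbbbbbbbbbbbbbbbbbbbbbbbbbbbbbbbbbbbbbbbbbbbb   yyyyyyyybbbbbbbbbbbbbbbbbbbbbbbbbbbbbbbbbbbbbbbbbbbbbbbbbbbbbbbbbbbbbbbbbbbbbb
yyyyyyyyyybbbbbbbbbbbbbbbbbbbbbbbbbbbbbbbbbbbbbbbbbbbbbbbbbbbbbbbbbbbbbbbbbbbb   yybyyyyyyybbbbybbbbbbbbbbbbbbbbbbbbbbbbbbbbbbbbbbbbbbbbbbbbbbbbbbbbbbbbbbbbbbb
```

arm_command([
  {"dx":-0.13,"dy":-0.392,"dz":-0.2,"spin":0,"claw":0},
  {"dx":-0.13,"dy":-0.392,"dz":-0.4,"spin":0,"claw":0},
  {"dx":0,"dy":0,"dz":-0.5,"spin":0,"claw":0},
  {"dx":0,"dy":0,"dz":-0.5,"spin":0,"claw":0},
  {"dx":0,"dy":0,"dz":-0.4,"spin":0,"claw":0},
  {"dx":0,"dy":0,"dz":0,"spin":0,"claw":0},
  {"dx":0,"dy":0,"dz":0,"spin":0,"claw":0},
], newtons=12)

```text
time: 21.08
tcp_pos: [0.6442, 0.1945, 0.1363]
orientation: [0.0, 0.812, 0.584, 0.001]
force: [-0.1, 0.6, -1.7]
finger_gap: 0.0438
grasp_force: 12.0
```

```bash
sed -i 's/1.05,1.3,1.57,1.8,2.0,2.2/2.0,2.2,2.4,2.6/' chk2.py; python3 chk2.py
```

```text
g [-0.3023  0.031   0.1553] [-0.1  0.6 -1.7] 0.0437669342540761
707.5 [316. 263.] [[320, 242], [300, 247], [310, 268], [307, 269], [311, 284], [331, 279]]
630.0 [295. 192.] [[298, 172], [287, 179], [289, 214], [310, 209]]
2.0 lowL [302.0, 300.0] lowR [325.0, 293.0] upL [305.0, 288.0] upR [329.0, 281.0] footuL [263.0, 189.0]
2.2 lowL [298.0, 304.0] lowR [320.0, 297.0] upL [303.0, 297.0] upR [326.0, 291.0] footuL [264.0, 187.0]
2.4 lowL [293.0, 305.0] lowR [315.0, 298.0] upL [299.0, 303.0] upR [322.0, 296.0] footuL [266.0, 187.0]
2.6 lowL [288.0, 302.0] lowR [309.0, 296.0] upL [295.0, 305.0] upR [317.0, 298.0] footuL [268.0, 189.0]
```

arm_command([
  {"dx":0,"dy":0,"dz":-0.2,"spin":0,"claw":0},
  {"dx":0,"dy":0,"dz":-0.2,"spin":0,"claw":0},
  {"dx":0.068,"dy":0.205,"dz":-0.25,"spin":0,"claw":0},
  {"dx":0.068,"dy":0.205,"dz":-0.25,"spin":0,"claw":0},
  {"dx":0.031,"dy":0.093,"dz":-0.197,"spin":0,"claw":0},
  {"dx":0.031,"dy":0.093,"dz":-0.197,"spin":0,"claw":0},
  {"dx":0,"dy":0,"dz":0,"spin":0,"claw":0},
], newtons=4)

```text
time: 22.0
tcp_pos: [0.6572, 0.2395, 0.0359]
orientation: [-0.0, 0.811, 0.585, -0.002]
force: [-0.5, -1.0, -1.7]
finger_gap: 0.0443
grasp_force: 4.0
```

```bash
sed -i 's/2.0,2.2,2.4,2.6)/1.57,1.7,1.8,2.0,2.2)/; s/W(p\[0\],y,p/W(p[0],y+.03,p/' chk2.py; python3 chk2.py
```

```text
g [-0.3491  0.0291  0.0549] [-0.5 -1.  -1.7] 0.04426878866767557
147.0 [316. 297.] [[321, 290], [310, 293], [309, 304], [325, 300]]
546.0 [310. 276.] [[312, 259], [298, 263], [294, 270], [303, 277], [308, 290], [327, 285]]
267.0 [287. 229.] [[288, 215], [280, 220], [283, 241], [301, 236]]
1.57 lowL [313.0, 302.0] lowR [334.0, 295.0] upL [312.0, 283.0] upR [334.0, 277.0] footuL [271.0, 224.0]
1.7 lowL [312.0, 309.0] lowR [333.0, 303.0] upL [313.0, 293.0] upR [335.0, 286.0] footuL [271.0, 222.0]
1.8 lowL [311.0, 314.0] lowR [332.0, 307.0] upL [313.0, 300.0] upR [335.0, 293.0] footuL [272.0, 221.0]
2.0 lowL [309.0, 320.0] lowR [329.0, 314.0] upL [312.0, 311.0] upR [333.0, 304.0] footuL [273.0, 219.0]
2.2 lowL [305.0, 324.0] lowR [325.0, 318.0] upL [310.0, 319.0] upR [330.0, 312.0] footuL [274.0, 218.0]
```

arm_command([
  {"dx":0.018,"dy":0.054,"dz":-0.19,"spin":0,"claw":0},
  {"dx":0.018,"dy":0.054,"dz":-0.15,"spin":0,"claw":0},
  {"dx":0,"dy":0,"dz":-0.04,"spin":0,"claw":0},
  {"dx":0,"dy":0,"dz":0,"spin":0,"claw":0},
])

```text
time: 22.55
tcp_pos: [0.6609, 0.2476, 0.0091]
orientation: [-0.0, 0.811, 0.585, -0.0]
force: [0.4, -0.3, -1.4]
finger_gap: 0.0443
grasp_force: 4.0
```

```bash
python3 chk2.py
```

```text
g [-0.3579  0.0301  0.0281] [ 0.4 -0.3 -1.4] 0.04429954478682009
168.5 [316. 296.] [[318, 288], [309, 292], [309, 304], [326, 299]]
433.5 [310. 276.] [[293, 269], [307, 287], [326, 283], [312, 263], [297, 266], [297, 274]]
192.5 [288. 239.] [[288, 230], [280, 232], [282, 249], [299, 244]]
1.57 lowL [311.0, 310.0] lowR [332.0, 303.0] upL [311.0, 292.0] upR [332.0, 285.0] footuL [271.0, 233.0]
1.7 lowL [311.0, 317.0] lowR [331.0, 310.0] upL [311.0, 301.0] upR [333.0, 295.0] footuL [271.0, 231.0]
1.8 lowL [310.0, 321.0] lowR [330.0, 315.0] upL [311.0, 308.0] upR [333.0, 301.0] footuL [271.0, 229.0]
2.0 lowL [307.0, 328.0] lowR [327.0, 321.0] upL [310.0, 318.0] upR [331.0, 312.0] footuL [272.0, 228.0]
2.2 lowL [304.0, 331.0] lowR [323.0, 324.0] upL [308.0, 326.0] upR [328.0, 320.0] footuL [273.0, 227.0]
```

arm_command([
  {"dx":0,"dy":0,"dz":-0.05,"spin":0,"claw":0},
  {"dx":0,"dy":0,"dz":-0.03,"spin":0,"claw":0},
  {"dx":0,"dy":0,"dz":0,"spin":0,"claw":0},
])

```text
time: 22.98
tcp_pos: [0.6617, 0.2483, 0.0045]
orientation: [0.0, 0.811, 0.585, 0.001]
force: [-1.0, 0.3, 3.8]
finger_gap: 0.0442
grasp_force: 4.0
```

arm_command([
  {"dx":0,"dy":0,"dz":0,"spin":0,"claw":0.55},
  {"dx":0,"dy":0,"dz":0,"spin":0,"claw":0.6},
  {"dx":0,"dy":0,"dz":0,"spin":0,"claw":1},
  {"dx":0,"dy":0,"dz":0,"spin":0,"claw":1},
  {"dx":0,"dy":0,"dz":0,"spin":0,"claw":1},
  {"dx":0,"dy":0,"dz":0.4,"spin":0,"claw":1},
  {"dx":0,"dy":0,"dz":0.8,"spin":0,"claw":1},
  {"dx":0,"dy":0,"dz":0.8,"spin":0,"claw":1},
  {"dx":0,"dy":0,"dz":0.6,"spin":0,"claw":1},
])

```text
time: 24.1
tcp_pos: [0.6616, 0.2482, 0.2017]
orientation: [0.0, 0.811, 0.585, 0.001]
force: [0.1, 0.2, -0.5]
finger_gap: 0.0876
grasp_force: 0.0
```

arm_command([
  {"dx":-0.1,"dy":-0.4,"dz":0.4,"spin":0,"claw":0},
  {"dx":-0.2,"dy":-0.75,"dz":0.4,"spin":0,"claw":0},
  {"dx":-0.2,"dy":-0.75,"dz":0.2,"spin":0,"claw":0},
  {"dx":-0.2,"dy":-0.75,"dz":0,"spin":0,"claw":0},
  {"dx":-0.2,"dy":-0.75,"dz":0,"spin":0,"claw":0},
  {"dx":-0.2,"dy":-0.75,"dz":0,"spin":0,"claw":0},
  {"dx":-0.2,"dy":-0.75,"dz":0,"spin":0,"claw":0},
  {"dx":-0.2,"dy":-0.75,"dz":0,"spin":0,"claw":0},
  {"dx":-0.2,"dy":-0.75,"dz":0,"spin":0,"claw":0},
  {"dx":0,"dy":-0.4,"dz":0,"spin":0,"claw":0},
])

```text
time: 25.35
tcp_pos: [0.5324, -0.2638, 0.2722]
orientation: [0.0, 0.813, 0.583, -0.001]
force: [0.3, 0.3, 0.3]
finger_gap: 0.0004
grasp_force: 0.0
```

```bash
cat > cls.py <<'E'
from h import *
def cls(x):
    h,s,v=[x[...,k].astype(int) for k in range(3)]
    o=np.full(h.shape,'y');o[(s<70)]='w';o[(s<45)&(v<190)]='g';o[v<75]='#'
    b=(s>=70);o[b&(h<14)&(v>=75)]='b';o[b&(h>=14)&(h<33)&(v>=75)]='y';o[b&(h>=33)&(h<85)&(v>=60)]='G';o[b&(h>=85)&(h<135)]='B';o[b&(h>=150)]='r'
    return o
E
python3 - <<'E'
from cls import *
i,K,R,t=img('top');c=(K,R,t);cv2.imwrite('pics/top10.png',i)
for p in cls(cv2.cvtColor(i,cv2.COLOR_BGR2HSV)[244:300:2,350:388]): print(''.join(p))
# tin lying
m=cv2.inRange(cv2.cvtColor(i,cv2.COLOR_BGR2HSV),(36,22,10),(95,255,140));mm=np.zeros_like(m);mm[205:300,240:345]=m[205:300,240:345]
P=np.argwhere(mm)[:,::-1].astype(np.float32)
r=cv2.minAreaRect(P);b=cv2.boxPoints(r);w=np.array([toch(ray(c,*q,.044)) for q in b]);print(len(P),w.round(3).tolist(),np.linalg.norm(np.diff(w,axis=0),axis=1))
E
```

```text
yyyyyyyyyyyyyyyybbyyyyyyyyyyyyyyyyyyyy
yyyyyyyyyyyyyyybbbyyyyyyyyyyyyyyyyyyyy
yyyyyyyyyyyyyyybbyyyyyyyyyyyyyyyyyyyyy
yyyyyyyyyyyyyybbywwwwwwwyywyyyyyyyyyyy
yyyyyyyyyyyyybbyywwwwwwywgggggwyyyyyyy
yyyyyyyyyyyybbbywwwwwwwygggggggwwwwwyy
yyyyyyyyyyyybbyywwwwwwywggggggwwwwwwyy
yyyyyyyyyyyybyywwwwwwwwgggggggwwwwwwyy
yyyyyyyyyyybbywwwwwwwwwwwwgggwwwwwwyyy
yyyyyyyyyybbywwwwwwwwwwwwwwwwwwwwwyyyy
yyyyyyyyyybywwwwwwwwwwwwwwwwwwwwwwyyyy
yyyyyyyyybbywwwwwwwwwwwwwwwygBBBBB#yyb
yyyyyyyybbywwwwwwyyyyyyywwgwgBBBBB#ybb
yyyyyyybbbywwwwwwyywwwwyywwggBBBBB#bbb
yyyyyybbbywwggggggwwwwwwywwwggBBBB#bbb
yyyyyybyywgggggggggwwwyywwywgggw##bbbb
yyyyybbywwgggggggggwwywwwwwwwyyyyybbbb
yyyybbywwwwgggggggggwwwwwwwwwyyyybbbbb
yybybbywwwwwggggwwwGGGGwwwwwwyyybbbbbb
yyybbyywwwwwwwwwwwwwwwwwwwwwyyyybbbbbb
yyybyywwwwwwwwwwwwwwwwwwwwwyyyybbbbbbb
yybbyywyywwwwwywwwwwyyyybbyyyybbbbbbbb
ybbbyyyyyyyyywwwwwwybbbbbbbyyybbbbbbbb
yyyywwwwyyyyyyyyyywyybbbbbbbybbbbbbbbb
yyyyyyywwwwwwyyyyyyyybbbbbbbbbbbbbbbbb
yyyyyyyyyyyyyywwwwyyyybbbbbbbbbbbbbbbb
yyyyyyyyyyyyyyyyyyywwwwwwyybbbbbbbbbbb
yyyyyyyyyyyyyyyyyyyyyyyywybbbbbbbbbbbb
1160 [[-0.428, 0.006, 0.044], [-0.43, 0.053, 0.044], [-0.211, 0.054, 0.044], [-0.21, 0.007, 0.044]] [0.04751111 0.21904244 0.04685464]
```

Run:
```python
from cls import *
j,K,R,t=img('scene');c=(K,R,t);i,K2,R2,t2=img('top');c2=(K2,R2,t2)
for k,p in enumerate(cls(cv2.cvtColor(j,cv2.COLOR_BGR2HSV)[304:332,300:352])): print(304+k,''.join(p))
for z in(.066,.08,.09):
    for n,u,v in(('sharp',364,276),('er TL',367,268),('er TR',374,270),('er BR',372,280)):
        p=ray(c2,u,v,z);print(z,n,toch(p).round(3),'scene px',proj(c,p).round(1))
h=robot.get_obs();print(toch(h['tcp_pos']).round(3))
f=[ray(c2,u,v,.097) for u,v in((352.5,288),(366.5,244))];print('rim',[toch(x).round(4).tolist() for x in f])
```

```text
304 yyyyyyyyggwwwyyyybbbbbbbbbbbbybbbbbbbbbbbbbbbbbbbbbb
305 yyyyyyyywyyyybbbbbbbbbbbbbbbbbbbbbbbbbbbbbbbbbbbbbbb
306 yyyyyyyybbbbbbbbbbbbbbbbbbbbbbbbbbbbbbbbbbbbbbbbbbbb
307 yyyyyybbbbbbbbbbbbbbbbbbbbbbbbbbbbbbbbbbbbbbbbbbbbbb
308 yybbbbbbbbbbbbbbbbbbbbbbbbbbbbbbbbbbbbbbbbbbbbbbbbbb
309 bbbbbbbbbbbbbbbbbbbbbbbbbbbbbbbbbbbbbbbbbbbbybbbbbbb
310 bbbbbbbbbbbbbbbbbbbbwwbbbbbbbbbbbbbbbbbbbbbbbbbbbbbb
311 bbbbbbbbbbbbbbbbbbwwwwwwbbbbbbbbbbbbbbbbbbbbbbbbbbbb
312 bbbbbbbbbbbbbbbbbbwwwwwwwwbbbbbbbbbbbbbbbbbbbbbbbyyy
313 bbbbbbbbbbbbbbbbbwwwwwwwwwwwbbbbbbbbbbbbbbbbbbbyyyww
314 bbbbbbbbbbbbbbbbwwwwwwwwwwwwwybbbbbbbbbbbbbbyyywwwww
315 bbbbbbbbbbbbbbbbwwwwwwwwwwwwwwyyybbbbbbbyyywwwwwwwww
316 bbbbbbbbbbbbbbbwwwwwwwwwwwwwwwyyyybbbyyywwwwwwwwwwww
317 bbbbbbbbbbbbbbywwwwwwwwwwwwwwywwyyyyywwwwwwwwwwwwwww
318 bbbbbbbbbbbbbbbwwwwwwwwwwwwwyyyywwyywwwwwwwwwwwwyyyb
319 ybbbbbbbbbbbbbwwwwwwwwwwwwwwyywywyywwwwwwwwwwyyybbbb
320 wybbbbbbbbbbbbwgwwwwwwwwwwwyywwwywwwwwwwwwyyyybbbbbb
321 wybbbbbbbbbbbbbwwwwwwwwwwwyywwywwwwwyyyyybbbbbbbbbbb
322 wybbbbybbbbbbbbbbywwwwwwwwywywwwwyyyybbbbbbbbbbbbbbb
323 wwybbbbbbbbbb
[... 561 characters left out ...]
r TL [-0.092  0.007  0.066] scene px [334.1 320. ]
0.066 er TR [-0.075  0.008  0.066] scene px [339.  326.3]
0.066 er BR [-0.072 -0.016  0.066] scene px [326.5 331.7]
0.08 sharp [-0.093 -0.015  0.08 ] scene px [321.6 317. ]
0.08 er TL [-0.092  0.005  0.08 ] scene px [332.8 313.9]
0.08 er TR [-0.076  0.006  0.08 ] scene px [337.7 320.1]
0.08 er BR [-0.073 -0.017  0.08 ] scene px [325.2 325.4]
0.09 sharp [-0.094 -0.016  0.09 ] scene px [320.7 312.6]
0.09 er TL [-0.093  0.004  0.09 ] scene px [331.9 309.4]
0.09 er TR [-0.076  0.005  0.09 ] scene px [336.8 315.5]
0.09 er BR [-0.073 -0.019  0.09 ] scene px [324.3 320.8]
[0.165 0.07  0.272]
rim [[-0.1103, -0.0515, 0.097], [-0.1116, 0.0559, 0.097]]
```

Run:
```python
import cv2,numpy as np
i=cv2.imread('pics/top10.png')
for r in range(264,284):
    print(r,' '.join('%x%x%x'%tuple((i[r,q,::-1]//16).tolist()) for q in range(356,384)))
```

```text
264 753 643 542 542 743 864 a97 ba8 ba8 ba8 ba8 ba8 ba8 ba8 ba8 ba8 ba8 ba8 ba8 ba8 ba8 a97 987 886 886 987 987 986
265 874 863 542 643 743 865 aa8 ba8 ba8 ba8 ba8 ba8 ba8 ba8 ba8 ba8 ba8 ba8 ba8 ba8 ba8 876 654 555 445 445 555 555
266 874 763 542 643 753 876 ba8 ba8 ba8 ba8 ba8 ba8 ba8 ba8 ba8 ba8 ba8 a97 987 997 a97 875 444 345 345 345 345 234
267 653 542 542 643 764 a97 ba8 ba8 ba8 ba8 ba8 ba8 a97 987 987 997 987 875 765 876 998 876 444 345 345 345 345 224
268 542 432 642 643 865 aa8 ba8 ba8 ba8 ba8 a97 986 875 765 765 765 775 775 775 876 998 876 444 335 345 235 345 223
269 542 532 643 753 876 ba8 ba8 ba8 a97 987 875 765 765 765 765 775 875 876 875 876 998 998 556 345 345 345 335 234
270 642 643 643 753 876 aa8 a97 997 876 775 765 765 775 775 775 875 875 875 875 876 987 aa9 666 345 345 345 335 223
271 532 643 743 754 775 987 876 876 987 998 998 886 876 875 876 875 875 875 875 876 876 998 777 445 345 345 234 223
272 532 643 743 754 765 876 987 998 aa9 aa9 aa9 998 876 876 876 875 876 875 875 876 875 987 988 566 345 235 234 223
273 642 643 753 655 887 998 aa9 ba9 baa baa baa aa9 887 
[... 519 characters left out ...]
 643
278 754 a97 ba8 a97 775 776 aa9 baa baa baa aa9 aa9 a98 776 665 664 554 986 ba8 ba8 bb9 ba8 a97 875 765 765 654 643
279 864 aa8 ba8 ba8 876 776 998 baa ba9 aa9 998 887 776 664 554 554 564 886 ba8 bb9 bb9 ba8 886 765 765 765 653 643
280 986 ba8 ba8 ba8 a97 887 887 aa8 a98 aa8 775 554 554 553 554 553 554 876 ba8 bb9 bb9 ba8 886 765 765 764 643 642
281 a97 ba8 ba8 ba8 ba8 a97 a97 aa8 aa8 ba8 875 554 554 554 554 554 664 886 ba8 bb9 ba9 ba8 886 765 765 654 643 642
282 a97 ba8 ba8 ba8 ba8 ba8 ba8 ba8 ba8 ba8 a97 886 886 997 997 997 997 aa8 ba8 ba9 ba8 a97 876 765 765 654 643 743
283 ba8 ba8 ba8 ba8 ba8 ba8 ba8 ba8 ba8 ba8 ba8 aa8 aa8 ba8 ba8 ba8 ba8 ba8 ba9 ba8 ba8 986 765 765 764 643 642 642
```

Run:
```python
from h import *
i,K,R,t=img('scene')
for r in range(306,328):
    print(r,' '.join('%x%x%x'%tuple((i[r,q,::-1]//16).tolist()) for q in range(310,336)))
c=(K,R,t)
# tin mouth region pixels
for y in(.008,.03,.052):
    print([ (lambda p:(p.round().tolist(),i[int(p[1]),int(p[0]),::-1].tolist()))(proj(c,W(-.209,y,z))) for z in(.004,.012,.022,.035)])
```

```text
306 c85 d86 d86 c85 b75 a74 964 964 854 854 854 753 854 854 854 854 853 854 854 854 854 854 854 853 854 854
307 b75 b75 a64 964 964 854 753 853 854 854 854 753 854 753 753 854 854 853 753 853 854 854 853 753 854 854
308 964 864 854 753 854 854 854 853 854 853 753 854 853 753 854 854 854 754 853 854 854 854 753 854 854 854
309 753 754 854 854 854 853 864 854 753 854 864 854 753 753 853 854 753 853 854 854 853 854 853 854 854 854
310 854 854 853 853 853 854 854 753 854 a97 dca dba 976 854 753 753 853 854 854 853 854 853 854 854 854 854
311 854 853 854 854 854 853 753 854 ba8 ffe fff fff ffe dba 975 753 753 853 854 854 854 753 854 854 853 854
312 854 854 853 853 853 853 753 976 fed fff fff fff fff fff ffe cb9 865 753 753 853 753 853 853 753 753 854
313 853 854 854 854 853 753 865 edc fff fff fff fff fff fff fff fff ffd ba8 865 854 753 753 854 854 853 754
314 854 854 854 853 753 753 ba8 fff fff fff fff fff fff fff fff fff fff fff ffe b97 864 853 753 754 854 854
315 854 853 854 853 753 976 fed fff fff fff fff fff fff fff fff fff fff fff fff eeb cb8 a86 864 753 753 753
316 753 854 853 853 
[... 995 characters left out ...]
 db9 db9 ca8 986 875 975 b86 b86 c96 c86 c85 c85 c85 c85 d85 d85
326 ffe ffe ffe ffe ffe ffe ffe ffd dc9 db8 db8 da8 c97 b85 b85 b85 c85 c85 c85 c85 c85 c85 d85 c85 d85 d86
327 ffe ffe ffe ffe ffe ffd fec eda da7 da7 c96 c96 c86 c85 c85 c85 c85 c85 c85 c85 c85 c86 c85 c85 d86 d85
[([308.0, 306.0], [152, 130, 111]), ([308.0, 303.0], [152, 142, 132]), ([308.0, 299.0], [132, 122, 109]), ([308.0, 293.0], [134, 121, 108])]
[([319.0, 303.0], [142, 169, 130]), ([319.0, 299.0], [106, 107, 81]), ([318.0, 295.0], [108, 112, 85]), ([318.0, 290.0], [111, 113, 86])]
[([329.0, 300.0], [173, 131, 102]), ([329.0, 296.0], [120, 117, 104]), ([329.0, 292.0], [133, 122, 108]), ([329.0, 287.0], [132, 121, 105])]
```

Run:
```python
from h import *
f=[]
for k in range(10):
    i,K,R,t=img('top');f.append(robot.get_obs()['force'])
f=np.array(f);print(f.mean(0),f.std(0));c=(K,R,t)
a=cv2.imread('pics/top0.png');d=(cv2.absdiff(a,i).max(2)>40).astype(np.uint8)
n,_,s,ce=cv2.connectedComponentsWithStats(d)
for k in range(1,n):
    if s[k,4]>12: print(s[k].tolist(),ce[k].round(),toch(ray(c,*ce[k],0)).round(3))
print(robot.get_obs()['time'])
```

```text
[0.03950353 0.0417844  0.08154424] [0.7316818  0.53220397 0.52713722]
[610, 183, 8, 8, 32] [613. 186.] [0.443 0.423 0.   ]
[612, 185, 28, 137, 1822] [630. 245.] [0.517 0.285 0.   ]
[610, 190, 6, 29, 85] [613. 203.] [0.451 0.38  0.   ]
[581, 196, 27, 51, 578] [593. 216.] [0.413 0.33  0.   ]
[406, 198, 75, 145, 4821] [445. 268.] [0.095 0.08  0.   ]
[514, 200, 76, 114, 2931] [546. 257.] [0.327 0.189 0.   ]
[617, 205, 3, 7, 18] [618. 208.] [0.467 0.371 0.   ]
[236, 207, 90, 48, 1743] [281. 231.] [-0.326  0.036  0.   ]
[616, 218, 7, 7, 27] [618. 221.] [0.475 0.337 0.   ]
[597, 226, 8, 5, 23] [601. 228.] [0.438 0.305 0.   ]
[614, 227, 10, 24, 113] [618. 240.] [0.485 0.289 0.   ]
[215, 232, 43, 43, 1160] [238. 252.] [-0.409 -0.051  0.   ]
[597, 236, 5, 7, 21] [599. 239.] [0.441 0.275 0.   ]
[604, 243, 9, 4, 21] [608. 245.] [0.465 0.269 0.   ]
[589, 259, 21, 31, 225] [598. 280.] [0.461 0.175 0.   ]
[356, 264, 22, 17, 103] [367. 272.] [-0.087  0.008  0.   ]
[364, 272, 7, 10, 45] [367. 276.] [-0.083 -0.002  0.   ]
[612, 300, 9, 13, 52] [616. 305.] [0.517 0.128 0.   ]
[601, 311, 9, 4, 35] [605. 313.] [0.496 0.102 0.   ]
[603, 323, 13, 9, 74] [608. 327.] [0.511 0.069 0.   ]
[561, 327, 43, 19, 392] [589. 338.] [0.473 0.029 0.   ]
[630, 342, 10, 15, 111] [635. 349.] [0.584 0.04  0.   ]
[627, 397, 13, 8, 43] [634. 399.] [ 0.606 -0.074  0.   ]
[394, 443, 37, 29, 598] [412. 456.] [ 0.146 -0.369  0.   ]
[322, 450, 16, 19, 84] [328. 460.] [-0.035 -0.441  0.   ]
[392, 469, 11, 9, 43] [397. 473.] [ 0.125 -0.416  0.   ]
[321, 472, 5, 8, 33] [323. 476.] [-0.035 -0.479  0.   ]
26.05
```

No stray piece is on the table, and only one small piece is visible in the drawer. The other may be hidden under the top board or still in the tin. There is time left, so I'll pour again, steeper, to be sure.

arm_command([
  {"dx":0.1,"dy":0.4,"dz":0,"spin":0,"claw":1},
  {"dx":0.2,"dy":0.78,"dz":0,"spin":0,"claw":1},
  {"dx":0.2,"dy":0.78,"dz":0,"spin":0,"claw":1},
  {"dx":0.2,"dy":0.78,"dz":0,"spin":0,"claw":1},
  {"dx":0.2,"dy":0.78,"dz":0,"spin":0,"claw":1},
  {"dx":0.2,"dy":0.78,"dz":0,"spin":0,"claw":1},
  {"dx":0.2,"dy":0.78,"dz":0,"spin":0,"claw":1},
  {"dx":0.2,"dy":0.78,"dz":0,"spin":0,"claw":1},
  {"dx":0.2,"dy":0.75,"dz":-0.3,"spin":0,"claw":1},
  {"dx":0.02,"dy":0.2,"dz":-0.7,"spin":0,"claw":1},
])

```text
time: 27.3
tcp_pos: [0.664, 0.2579, 0.1986]
orientation: [-0.001, 0.81, 0.587, 0.003]
force: [0.5, -0.6, 0.6]
finger_gap: 0.0876
grasp_force: 0.0
```

arm_command([
  {"dx":0,"dy":-0.05,"dz":-0.8,"spin":0,"claw":1},
  {"dx":0,"dy":0,"dz":-0.8,"spin":0,"claw":1},
  {"dx":0,"dy":0,"dz":-0.6,"spin":0,"claw":1},
  {"dx":0,"dy":0,"dz":-0.3,"spin":0,"claw":0.7},
  {"dx":0,"dy":0,"dz":0,"spin":0,"claw":0},
  {"dx":0,"dy":0,"dz":0,"spin":0,"claw":0},
  {"dx":0,"dy":0,"dz":0,"spin":0,"claw":0},
  {"dx":0,"dy":0,"dz":0,"spin":0,"claw":0},
  {"dx":0,"dy":0,"dz":0,"spin":0,"claw":0},
], newtons=8)

```text
time: 28.42
tcp_pos: [0.6638, 0.2481, 0.0113]
orientation: [0.0, 0.811, 0.585, 0.001]
force: [-2.5, 0.0, 7.1]
finger_gap: 0.0438
grasp_force: 8.0
```

arm_command([
  {"dx":0,"dy":0,"dz":0,"spin":0,"claw":0},
  {"dx":0,"dy":0,"dz":0.3,"spin":0,"claw":0},
  {"dx":0,"dy":0,"dz":0.6,"spin":0,"claw":0},
  {"dx":0,"dy":0,"dz":0.7,"spin":0,"claw":0},
  {"dx":-0.1,"dy":-0.2,"dz":0.6,"spin":0,"claw":0},
  {"dx":-0.3,"dy":-0.55,"dz":0.35,"spin":0,"claw":0},
  {"dx":-0.3,"dy":-0.55,"dz":0,"spin":0,"claw":0},
  {"dx":-0.3,"dy":-0.55,"dz":0,"spin":0,"claw":0},
  {"dx":-0.106,"dy":-0.205,"dz":0,"spin":0,"claw":0},
  {"dx":0,"dy":0,"dz":0,"spin":0,"claw":0},
], newtons=30)

```text
time: 29.68
tcp_pos: [0.5805, 0.0922, 0.2018]
orientation: [0.001, 0.812, 0.584, 0.0]
force: [0.5, 0.8, -2.2]
finger_gap: 0.0434
grasp_force: 30.0
```

```bash
sed -i 's/1.57,1.7,1.8,2.0,2.2)/1.4,1.57,1.7,1.8,2.0,2.2,2.4,2.6)/; s/y+.03,p/y,p/; s/z-.0556/z-.07/;s/mm\[150:340,240:390\]=m\[150:340,240:390\]/mm[120:340,250:420]=m[120:340,250:420]/' chk2.py; python3 chk2.py
```

```text
g [-0.1852  0.0029  0.2208] [ 0.5  0.8 -2.2] 0.04343612518236792
291.5 [348. 270.] [[360, 257], [356, 275], [345, 261], [335, 263], [335, 282], [359, 276]]
320.5 [329. 237.] [[337, 229], [313, 235], [327, 253], [337, 237]]
57.5 [284. 205.] [[280, 194], [285, 216], [286, 198]]
307.0 [307. 200.] [[296, 193], [298, 213], [321, 208], [305, 190]]
1.4 lowL [333.0, 268.0] lowR [361.0, 260.0] upL [331.0, 240.0] upR [359.0, 232.0] footuL [277.0, 194.0]
1.57 lowL [333.0, 282.0] lowR [360.0, 274.0] upL [332.0, 257.0] upR [361.0, 249.0] footuL [277.0, 188.0]
1.7 lowL [331.0, 290.0] lowR [358.0, 282.0] upL [333.0, 269.0] upR [361.0, 261.0] footuL [278.0, 184.0]
1.8 lowL [330.0, 296.0] lowR [356.0, 288.0] upL [333.0, 277.0] upR [360.0, 269.0] footuL [278.0, 182.0]
2.0 lowL [326.0, 304.0] lowR [352.0, 296.0] upL [331.0, 291.0] upR [358.0, 283.0] footuL [280.0, 178.0]
2.2 lowL [321.0, 308.0] lowR [346.0, 301.0] upL [328.0, 301.0] upR [354.0, 293.0] footuL [282.0, 175.0]
2.4 lowL [316.0, 309.0] lowR [340.0, 301.0] upL [324.0, 307.0] upR [349.0, 299.0] footuL [284.0, 174.0]
2.6 lowL [310.0, 306.0] lowR [333.0, 299.0] upL [318.0, 309.0] upR [343.0, 302.0] footuL [287.0, 175.0]
```

arm_command([
  {"dx":0,"dy":0,"dz":0,"spin":0,"claw":0},
  {"dx":0,"dy":0,"dz":0,"spin":0,"claw":0},
  {"dx":0,"dy":0,"dz":0.1,"spin":0,"claw":0},
  {"dx":0,"dy":0,"dz":-0.1,"spin":0,"claw":0},
  {"dx":0,"dy":0,"dz":0,"spin":0,"claw":0},
], newtons=5)

```text
time: 30.35
tcp_pos: [0.5804, 0.0934, 0.2004]
orientation: [-0.0, 0.811, 0.585, 0.0]
force: [1.1, 0.8, -1.5]
finger_gap: 0.0436
grasp_force: 5.0
```

```bash
python3 chk2.py|head -6
```

```text
g [-0.1863  0.0023  0.2194] [ 1.1  0.8 -1.5] 0.04364993829968522
889.5 [324. 276.] [[329, 252], [309, 258], [321, 300], [341, 294]]
58.5 [282. 192.] [[278, 180], [285, 204], [282, 181]]
797.0 [302. 194.] [[307, 169], [295, 177], [295, 220], [319, 214]]
1.4 lowL [333.0, 268.0] lowR [360.0, 260.0] upL [330.0, 240.0] upR [359.0, 233.0] footuL [277.0, 194.0]
1.57 lowL [332.0, 282.0] lowR [359.0, 274.0] upL [332.0, 257.0] upR [360.0, 249.0] footuL [277.0, 189.0]
```

arm_command([
  {"dx":0,"dy":0,"dz":0.25,"spin":0,"claw":0},
  {"dx":0,"dy":0,"dz":-0.2,"spin":0,"claw":0},
  {"dx":0,"dy":0,"dz":0.25,"spin":0,"claw":0},
  {"dx":0,"dy":0,"dz":-0.2,"spin":0,"claw":0},
  {"dx":0,"dy":0,"dz":0.25,"spin":0,"claw":0},
  {"dx":0,"dy":0,"dz":-0.2,"spin":0,"claw":0},
  {"dx":0,"dy":0,"dz":0.3,"spin":0,"claw":0},
  {"dx":0,"dy":0,"dz":-0.2,"spin":0,"claw":0},
  {"dx":0,"dy":0,"dz":0,"spin":0,"claw":0},
  {"dx":0,"dy":0,"dz":0,"spin":0,"claw":0},
], newtons=5)

```text
time: 31.65
tcp_pos: [0.5798, 0.093, 0.2186]
orientation: [-0.0, 0.811, 0.585, -0.001]
force: [-0.2, -0.4, -2.3]
finger_gap: 0.0438
grasp_force: 5.0
```

```bash
python3 chk2.py|head -5
python3 - <<'E'
from cls import *
j,K,R,t=img('scene')
for k,p in enumerate(cls(cv2.cvtColor(j,cv2.COLOR_BGR2HSV)[304:332,300:352])): print(304+k,''.join(p))
E
```

```text
g [-0.1857  0.0019  0.2376] [-0.2 -0.4 -2.3] 0.04380247064547359
581.0 [322. 267.] [[326, 244], [310, 249], [315, 258], [312, 261], [318, 260], [315, 269], [322, 275], [315, 274], [320, 277], [315, 278], [317, 282], [320, 277], [322, 288], [317, 291], [335, 285]]
38.5 [282. 182.] [[278, 169], [285, 195]]
867.0 [299. 186.] [[309, 159], [294, 166], [297, 207], [293, 211], [287, 205], [295, 213], [319, 205]]
1.4 lowL [333.0, 258.0] lowR [361.0, 250.0] upL [330.0, 229.0] upR [359.0, 222.0] footuL [277.0, 185.0]
304 yyyyyyyyyyyyyybbbbbbbbbbbbbbbbbybbbbbbybbbbbbbbbbbbb
305 yyyyyyyyyyybbbbbbbybbbybbbbbbbbbbbbbbbbbbbbbbybbbbbb
306 yyyyyybybbbbbbbbbbbbbbbbbbbbbbbbbbbbbbbbbbbbbbbybybb
307 yyyybbbbbbbbbbbbbbbbbbbbbbbbbbbbbbbbbbbbbbybbbbbybbb
308 bbbbbbbbbbbbbbbbbbbbbbbbbbbbbbbbbbbbbbbbbbbybbbbbbbb
309 bbbbbbbbbbbbybbbbybbbbbbbbbbbbybbbbbbbbbbbbbbbbbbbbb
310 bbbbbbbbbbbbbbbbbbbbwbbbbbbbbbbbbbbbbbbbbbbbbbbbybbb
311 bbbbbbbbbbbbbbbbbbwggwwbbbbbbbbbbbbbbybbbbbbbybbbbbb
312 bbbbbbbbbbbbbbbbbwgwwwgwbbbybbbybbbbbbbbbbbbbbbbbyyy
313 bbbbbbbbbbbbbbbbbwwwwwwwgwwybbbbbbbybbybbbbbbbyyyyww
314 bbbbbbybbbbbb
[... 308 characters left out ...]
yyyyyyyyyyyybbbb
320 ybbbbbbbbbbbbbwgggggggwwgwyyyyyyyyyyyyyyyyybbbbbbbbb
321 yybbbbbbbbbbbbbwwgwgggggwyyyyyyyyyyyyyybbbbbbbbbbbbb
322 yybbbbbbbbbbybbbywwggggwwyyyyyyyyyyybbbbbbbbbbbbbbbb
323 yyybbbbbbbbbbyyyyyywwgggyyyyyyyyybybbbbbbbbbbbbbbbbb
324 yyybbbbbbbbyyyyyyyyyywgwyyyyyyybbbbbbbbbbbbbbbbbbbbb
325 yyyybbbbyyyyyyyyyyyyyyyyyyyyybbbbbbbbbbbbbbbbbbbbbbb
326 yyyyyyyyyyyyyyyyyyyyyyyybbbbbbbbbbbbbbbbbbbbbbbbbbbb
327 yyyyyyyyyyyyyyyyyyyyyybbbbbbbbbbbbbbbbbbbbbbbbbbbbbb
328 yyyyyyyyyyyyyyyyyybbbbbbbbbybbbbbbbbbbbbbbbbbbbbbbbb
329 yyyyyyyyyyyyyyybbbbbbbbbbbbbbbbbbbbbbbbbbbbbbbbbbbbb
330 yyyyyyyyyyyyybbbbbbbbbbbbbbbbbbbbbbbbbbbbbbbbbbbbbbb
331 yyyyyyybbbbbbbbbbbbbbbbbbbbbbbbbbbbbbbbbbbbbbbbbbbbb
```

The tilt reached about 2.5 rad with shaking and nothing new came out. The tin is empty, so the eraser must already be in the covered part of the drawer. I'll lay the tin down again.

arm_command([
  {"dx":0,"dy":0,"dz":0.4,"spin":0,"claw":0},
  {"dx":0,"dy":0,"dz":0.4,"spin":0,"claw":0},
  {"dx":0.15,"dy":0.2,"dz":0,"spin":0,"claw":0},
  {"dx":0.344,"dy":0.42,"dz":0,"spin":0,"claw":0},
  {"dx":0.194,"dy":0.22,"dz":-0.3,"spin":0,"claw":0},
  {"dx":0,"dy":0,"dz":-0.6,"spin":0,"claw":0},
  {"dx":0,"dy":0,"dz":-0.6,"spin":0,"claw":0},
  {"dx":0,"dy":0,"dz":-0.45,"spin":0,"claw":0},
  {"dx":0,"dy":0,"dz":0,"spin":0,"claw":0},
], newtons=15)

```text
time: 32.88
tcp_pos: [0.6297, 0.1564, 0.1294]
orientation: [-0.001, 0.811, 0.585, -0.003]
force: [0.2, -1.0, -2.1]
finger_gap: 0.0432
grasp_force: 15.0
```

arm_command([
  {"dx":0,"dy":0,"dz":-0.12,"spin":0,"claw":0},
  {"dx":0.081,"dy":0.245,"dz":-0.157,"spin":0,"claw":0},
  {"dx":0.081,"dy":0.245,"dz":-0.157,"spin":0,"claw":0},
  {"dx":0.063,"dy":0.19,"dz":-0.227,"spin":0,"claw":0},
  {"dx":0.063,"dy":0.19,"dz":-0.227,"spin":0,"claw":0},
  {"dx":0.03,"dy":0.089,"dz":-0.18,"spin":0,"claw":0},
  {"dx":0.03,"dy":0.089,"dz":-0.18,"spin":0,"claw":0},
  {"dx":0,"dy":0,"dz":0,"spin":0,"claw":0},
], newtons=4)

```text
time: 33.88
tcp_pos: [0.6571, 0.2343, 0.038]
orientation: [-0.0, 0.811, 0.585, -0.002]
force: [0.8, -0.2, -2.7]
finger_gap: 0.0436
grasp_force: 4.0
```

```bash
sed -i 's/\],y,p\[1/],y+.03,p[1/' chk2.py; python3 chk2.py|head -9
```

```text
g [-0.3441  0.0306  0.057 ] [ 0.8 -0.2 -2.7] 0.04356808036490093
150.5 [316. 296.] [[321, 289], [311, 292], [310, 304], [326, 299]]
503.5 [311. 274.] [[313, 259], [299, 263], [297, 271], [304, 276], [309, 289], [328, 283]]
187.5 [291. 231.] [[282, 222], [284, 241], [300, 237], [290, 222]]
39.5 [272. 231.] [[269, 222], [274, 241], [274, 229]]
1.4 lowL [311.0, 288.0] lowR [333.0, 281.0] upL [309.0, 267.0] upR [331.0, 260.0] footuL [269.0, 225.0]
1.57 lowL [311.0, 298.0] lowR [332.0, 292.0] upL [310.0, 279.0] upR [332.0, 273.0] footuL [269.0, 221.0]
1.7 lowL [310.0, 305.0] lowR [331.0, 298.0] upL [311.0, 288.0] upR [333.0, 282.0] footuL [270.0, 218.0]
1.8 lowL [309.0, 309.0] lowR [330.0, 302.0] upL [311.0, 295.0] upR [332.0, 288.0] footuL [270.0, 217.0]
```

Matches the first laying-down. I'll finish lowering, release and lift away.

arm_command([
  {"dx":0.017,"dy":0.05,"dz":-0.19,"spin":0,"claw":0},
  {"dx":0.017,"dy":0.05,"dz":-0.16,"spin":0,"claw":0},
  {"dx":0,"dy":0,"dz":-0.06,"spin":0,"claw":0},
  {"dx":0,"dy":0,"dz":-0.04,"spin":0,"claw":0},
  {"dx":0,"dy":0,"dz":0,"spin":0,"claw":0},
])

```text
time: 34.55
tcp_pos: [0.6613, 0.2429, 0.0066]
orientation: [-0.0, 0.811, 0.585, 0.001]
force: [0.9, 1.4, 1.6]
finger_gap: 0.0443
grasp_force: 4.0
```

arm_command([
  {"dx":0,"dy":0,"dz":0,"spin":0,"claw":0.55},
  {"dx":0,"dy":0,"dz":0,"spin":0,"claw":0.6},
  {"dx":0,"dy":0,"dz":0,"spin":0,"claw":1},
  {"dx":0,"dy":0,"dz":0,"spin":0,"claw":1},
  {"dx":0,"dy":0,"dz":0,"spin":0,"claw":1},
  {"dx":0,"dy":0,"dz":0.4,"spin":0,"claw":1},
  {"dx":0,"dy":0,"dz":0.8,"spin":0,"claw":1},
  {"dx":0,"dy":0,"dz":0.8,"spin":0,"claw":1},
])

```text
time: 35.55
tcp_pos: [0.6603, 0.2421, 0.1573]
orientation: [-0.0, 0.811, 0.585, -0.0]
force: [0.7, -0.1, 1.1]
finger_gap: 0.088
grasp_force: 0.0
```

arm_command([
  {"dx":-0.15,"dy":-0.3,"dz":0.1,"spin":0,"claw":0},
  {"dx":-0.306,"dy":-0.592,"dz":0,"spin":0,"claw":0},
  {"dx":-0.306,"dy":-0.592,"dz":0,"spin":0,"claw":0},
  {"dx":-0.306,"dy":-0.592,"dz":0,"spin":0,"claw":0},
  {"dx":-0.156,"dy":-0.294,"dz":0,"spin":0,"claw":0},
  {"dx":0,"dy":0,"dz":0,"spin":0,"claw":0},
  {"dx":0,"dy":0,"dz":-0.5,"spin":0,"claw":0},
  {"dx":0,"dy":0,"dz":-0.6,"spin":0,"claw":0},
  {"dx":0,"dy":0,"dz":-0.5,"spin":0,"claw":0},
  {"dx":0,"dy":0,"dz":0,"spin":0,"claw":0},
])

```text
time: 36.8
tcp_pos: [0.567, 0.0658, 0.0412]
orientation: [-0.002, 0.811, 0.585, -0.002]
force: [0.9, -0.2, -0.3]
finger_gap: 0.0008
grasp_force: 0.0
```

Run:
```python
from h import *
o=robot.get_obs();print(toch(o['tcp_pos']).round(4),o['force'].round(1),o['finger_gap'])
i,K,R,t=img('top');c=(K,R,t)
m=cv2.inRange(cv2.cvtColor(i,cv2.COLOR_BGR2HSV),(36,22,10),(95,255,140));mm=np.zeros_like(m);mm[205:300,240:345]=m[205:300,240:345]
P=np.argwhere(mm)[:,::-1].astype(np.float32);b=cv2.boxPoints(cv2.minAreaRect(P));print(len(P),[toch(ray(c,*q,.044)).round(3).tolist() for q in b])
```

```text
[-0.1559 -0.0017  0.0412] [ 0.9 -0.2 -0.3] 0.0007987169703347519
1068 [[-0.431, 0.008, 0.044], [-0.432, 0.061, 0.044], [-0.184, 0.054, 0.044], [-0.185, 0.002, 0.044]]
```

arm_command([
  {"dx":-0.042,"dy":-0.127,"dz":0,"spin":0,"claw":0},
  {"dx":-0.042,"dy":-0.127,"dz":0,"spin":0,"claw":0},
  {"dx":-0.042,"dy":-0.127,"dz":0,"spin":0,"claw":0},
  {"dx":-0.042,"dy":-0.127,"dz":0,"spin":0,"claw":0},
  {"dx":-0.042,"dy":-0.127,"dz":0,"spin":0,"claw":0},
  {"dx":-0.042,"dy":-0.127,"dz":0,"spin":0,"claw":0},
])

```text
time: 37.6
tcp_pos: [0.55, 0.0067, 0.0437]
orientation: [0.0, 0.811, 0.585, 0.0]
force: [1.7, 3.5, 2.1]
finger_gap: 0.0004
grasp_force: 1.6
```

arm_command([
  {"dx":-0.021,"dy":-0.063,"dz":0,"spin":0,"claw":0},
  {"dx":-0.021,"dy":-0.063,"dz":0,"spin":0,"claw":0},
  {"dx":-0.021,"dy":-0.063,"dz":0,"spin":0,"claw":0},
])

```text
time: 37.98
tcp_pos: [0.5452, -0.0069, 0.0435]
orientation: [-0.0, 0.811, 0.585, 0.0]
force: [1.8, 3.3, 1.8]
finger_gap: 0.0008
grasp_force: 1.5
```

arm_command([
  {"dx":-0.021,"dy":-0.063,"dz":0,"spin":0,"claw":0},
  {"dx":-0.013,"dy":-0.038,"dz":0,"spin":0,"claw":0},
  {"dx":0,"dy":0,"dz":0,"spin":0,"claw":0},
])

```text
time: 38.35
tcp_pos: [0.5433, -0.0125, 0.0436]
orientation: [-0.001, 0.811, 0.585, 0.001]
force: [3.8, 5.7, -1.4]
finger_gap: 0.0005
grasp_force: 3.7
```

```bash
cat > rim.py <<'E'
from cls import *
o=robot.get_obs();print(o['time'],toch(o['tcp_pos']).round(4),o['force'].round(1))
j,K,R,t=img('scene');c=(K,R,t)
# where the drawer front top edge projects for different openings (front face at -.048-open approx)
for op in(0,.01,.02): print(op,[proj(c,W(-.048-op,y,.097)).round().tolist() for y in(-.055,.055)])
for k,p in enumerate(cls(cv2.cvtColor(j,cv2.COLOR_BGR2HSV)[300:345:2,290:390])): print(300+2*k,''.join(p))
E
python3 rim.py
```

```text
38.35 [-0.0741  0.0006  0.0436] [ 3.8  5.7 -1.4]
0 [[310.0, 335.0], [373.0, 314.0]]
0.01 [[307.0, 330.0], [370.0, 310.0]]
0.02 [[305.0, 326.0], [367.0, 307.0]]
300 bbbbbbbbbyyyybwgwwggwwwwwwwwgwwwGGggyyybb#b##bbbbbbbbbbbyyyyyyyyyyyyyyyyyyyyyyyyyyyyyyyyyyyyyyyyyybb
302 bbbbbbbbbbwwwwwwwwwwbwwwwGGwwggyyyyybbbbbbbbbbbbbbbbbbbbyyyyyyyyyyyyyyyyyyyyyyyyyyyyyyyyyyyyyyyyyyyy
304 bbbbbbbbbbwwbbbbyyyggwggwyyyyyyyyyyybbbbbbbbbbbbbbbbbbbbyyyyyyyyyyyyyyyyyyyyyyyyyyyyyyyyyyyyyyyyyyyy
306 bbbbbbbbbbyyyyyyyyyyyyyyyyyyyyyyyyyyybbbbbbbbbbbbbbbbbbyyyyyyyyyyyyyyyyyyyyyyyyyyyyyyyyyyyyyyyyyyyyy
308 bbbbbbbbbbyyyyyyyyyyyyyyyyyyyyyyyyyyybbbbbbbbbbbbbbbbbbyyyyyyyyyyyyyyyyyyyyyyyyyyyyyyyyyyyyyyyyyyyyy
310 yybbbbbbbbyyyyyyyyyyyyyyyyyyyyyyyyyyybbbbbbbbbbbbbbbbbbbyyyyyyyyyyyyyyyyyyyyyyyyyyyybyybbbbbbyyyyyyy
312 yybbbbbwbbyyyyyyyyyyyyyyyyyyyyyyyyyyyybbbbbbbbbbbbbbbbbyyyyyyyyyyyyyyyyyyyyyyybbbbbbbbbbbbbbbbyyyyyy
314 yyyybbbbbyyyyyyyyyyyyyyyyyyyyyyyyyyyyybbbbbbbbbbbbbbbbyyyyyyyyyyyyyyyyyybbbbbbbbbbbbbbybbbbbbbbbyyyy
316 yyyyyyyyyyyyyyyyyyyyyyyyyyyyyyyyyyyyyybbbbbbbbbbbbbbbbyyyyyyyyyyyybbbbbbbbbbbbbbbbbbbbbbbbbbbbbb
[... 774 characters left out ...]
bbbbbbbbbbbbbbbbbbbbbbbbbbbbbbbbbbbbybbbbbbbbbbbbbbbbbbbbbbbbbbbbbbbbb
334 yyyyyyyyyyybbbbbbbbbbbbbbbbbbbbbbbbbbbbbbbbbbbbbbbbbbbbbbbbbbbbbbbbbbbbbbbbbbbbbbbbbbbbbbbbbbbbbbbbb
336 yyyyyyyyyyyybbbbbbbbbbbbbbbbbbbbbbbbbbbbbbbbbbbbbbbbbbbbbbbbbbbbbbbybbbbbbbbbbbbbbbbbbbbbbbbbbbbbbbb
338 yyyyyyyyyyyyybbbbbbbbbbbbbbbbbbybbbbbbbbbbbbbbbbbbbbbbbbbbbbbbbbbbbbbbbbbbbbbybybbbbbbbbbbbbbbbbbbbb
340 yyyyyyyyyyyyyybbbbbbbbbbbbbbbbbbbbbbbbbbbbbbbbbbbbbbbbbbbbbbbbbbbbbbbbbbbybbbbbbbbbbbbbbbbbbbbbbbbbb
342 yyyyyyyyyyyyyybbbbbbbbbbbbbbbbbbbbbbbbbbbbbbbbbbbbbbbbbbbbbbbbbbbbbbbbbbbbbbbbbbbbbbbbbbbbbbbbbbbbbb
344 yyyyyyyyyyyyyyybbbbbbbbbbbbbbbbbbbbbbbbbbbbbbbbbbbbbbbbbbbbbbbbbbbbbbbbbbbbbbbbbbbbbbbbbbbbbbbbbbbbb
```

arm_command([
  {"dx":-0.013,"dy":-0.038,"dz":0,"spin":0,"claw":0},
  {"dx":0,"dy":0,"dz":0,"spin":0,"claw":0},
])

```text
time: 38.65
tcp_pos: [0.5433, -0.0125, 0.0437]
orientation: [-0.001, 0.81, 0.586, 0.003]
force: [6.6, 12.4, -4.6]
finger_gap: 0.0003
grasp_force: 6.8
```

arm_command([
  {"dx":-0.013,"dy":-0.038,"dz":0,"spin":0,"claw":0},
  {"dx":0,"dy":0,"dz":0,"spin":0,"claw":0},
])

```text
time: 38.9
tcp_pos: [0.5433, -0.0125, 0.0438]
orientation: [-0.002, 0.81, 0.587, 0.005]
force: [7.8, 17.8, -8.2]
finger_gap: 0.0003
grasp_force: 9.9
```

arm_command([
  {"dx":0.1,"dy":0.3,"dz":0,"spin":0,"claw":0},
  {"dx":0.1,"dy":0.3,"dz":0,"spin":0,"claw":0},
  {"dx":0,"dy":0,"dz":0.8,"spin":0,"claw":0},
  {"dx":0,"dy":0,"dz":0.8,"spin":0,"claw":0},
  {"dx":0,"dy":0,"dz":0.6,"spin":0,"claw":0},
  {"dx":-0.2,"dy":-0.75,"dz":0,"spin":0,"claw":0},
  {"dx":-0.2,"dy":-0.75,"dz":0,"spin":0,"claw":0},
  {"dx":-0.2,"dy":-0.75,"dz":0,"spin":0,"claw":0},
  {"dx":-0.2,"dy":-0.75,"dz":0,"spin":0,"claw":0},
  {"dx":-0.2,"dy":-0.75,"dz":0,"spin":0,"claw":0},
])

```text
time: 40.15
tcp_pos: [0.4781, -0.2587, 0.2079]
orientation: [-0.001, 0.812, 0.584, -0.001]
force: [0.8, -0.2, -0.2]
finger_gap: 0.0002
grasp_force: 0.0
```

Run:
```python
from cls import *
print(robot.get_obs()['tcp_pos'])
i,K,R,t=img('top');c=(K,R,t);cv2.imwrite('pics/top20.png',i)
for n,x,z in(('knob end shut',-.062,.076),('board front',-.052,.104),('rim shut',-.048,.097)): print(n,[proj(c,W(x,y,z)).round(1).tolist() for y in(-.06,0,.06)])
for k,p in enumerate(cls(cv2.cvtColor(i,cv2.COLOR_BGR2HSV)[242:310:2,345:400])): print(242+2*k,''.join(p))
for r in range(262,282): print(r,' '.join('%x%x%x'%tuple((i[r,q,::-1]//16).tolist()) for q in range(366,388)))
m=cv2.inRange(cv2.cvtColor(i,cv2.COLOR_BGR2HSV),(36,22,10),(95,255,140));mm=np.zeros_like(m);mm[205:300,240:345]=m[205:300,240:345]
P=np.argwhere(mm)[:,::-1].astype(np.float32);b=cv2.boxPoints(cv2.minAreaRect(P));print(len(P),[toch(ray(c,*q,.044)).round(3).tolist() for q in b])
```

```text
[ 0.47809217 -0.25868101  0.20786378]
knob end shut [[370.6, 299.0], [378.5, 274.6], [386.3, 250.6]]
board front [[376.0, 299.8], [384.1, 274.7], [392.0, 250.1]]
rim shut [[377.4, 300.5], [385.4, 275.6], [393.2, 251.1]]
242 yyyyyyyyyyyyyyyyyyyyyyyyyyyyyyyyyyyyyyyyyyyyyyyyyyyyyyy
244 yyyyyyyyyyyyyyyyyyyyyyyyyyyyyyyyyyyyyyyyyyyyyyyyyyyyyyy
246 yyyyyyyyyyyyyyyyyyyyyyyyyyyyyyyyyyyyyyyyyyyyyyyyybbyyyy
248 yyyyyyyyyyyyyyyyyyyyyyyyyyyyyyyyyyyyyyyyyyyyyybybbbbbbb
250 yyyyyyyyyyyyyyyyyyyyyyyyyyyyyyyyyyyyyyyyyyyyyyybbbbbbbb
252 yyyyyyyyyyyyyyyyyyyyyyyyyyyyyyyyyyyyyyyyyyyyyybbbbbbbbb
254 yyyyyyyyyyyyyyyyyyyyyyyyyyyyyyyyyyyyyyyyyyyy##bbbbbbbbb
256 yyyyyyyyyyyyyyyyyyyyyyyyyyyyyyyyyyyyyyyyyyy##bbbbbbbbbb
258 yyyyyyyyyyyyyyyyyyyyyyyyyyyyyyyyyyyyyyyyyyy##bbbbbbbbbb
260 yyyyyyyyyyyyyyyyyyyyyyyyyyyyyyyyyyyyyyyyyy##bbbbbbbbbbb
262 yyyyyyyyyyyyyyyyyyyyyyyyyyyyyyyyyyyyyyyyyy#bbbbbbbbbbbb
264 yyyyyyyyyyyyyyyyyyyyyyyyyyyyyyyyyyyyyyyyy##bbbbbbbbbbbb
266 yyyyyyyyyyyyyyyyyyyyyyyyyyyyyyyyyyyyyyyy##bbbbbbbbbbbbb
268 yyyyyyyyyyyyyyyyyyyyyyyyyyyyyyyyyyyyyyyy#bbbbbbbbbbbbbb
270 yyyyyyyyyyyyyyyyyyyyyyyyyyyyyyyyybyy
[... 2400 characters left out ...]
542 542 542 763 974 874 653 542 642 643 743 743
276 974 974 974 863 853 863 964 964 642 642 542 542 542 653 863 753 532 532 642 743 743 743
277 974 974 964 963 863 963 964 964 753 642 542 542 542 542 652 542 431 532 642 743 743 743
278 974 964 963 963 963 964 964 853 643 542 542 542 542 542 542 532 421 642 643 743 743 743
279 974 963 863 964 963 964 974 753 642 542 542 542 542 542 432 431 432 642 742 743 743 743
280 a74 964 863 964 964 964 974 753 642 642 642 642 642 542 432 321 532 643 743 743 742 753
281 a75 974 963 964 974 964 864 653 643 643 642 642 542 542 321 321 632 743 743 743 743 743
1159 [[-0.43, 0.008, 0.044], [-0.432, 0.056, 0.044], [-0.214, 0.056, 0.044], [-0.213, 0.009, 0.044]]
```

The drawer is shut: the knob end is at pixel (379,274), against (378.5,274.6) predicted for fully shut. The tin lies level and clear of the chest. Handing in.

```bash
python3 -c "
from rig import robot
print(robot.job_done())"
```

```text
the job is handed in; nothing more can be done
None
```

I handed the job in at about 40 s: the tin was leaned and let go, tipped out over the drawer and laid on the table clear of the chest, and the drawer was pushed shut, but I only saw one piece land in the drawer and take the other to be there out of sight, since a second, steeper pour with shaking brought nothing more out.

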